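Pin the grating drum back on its shaft

TASK

The grating drum of the bench grater is back on its shaft after washing but still spins loose. With light fingertip drag on its thin plain rim - no squeezing or leaning on it - roll the drum round until the pin hole in its collar comes to the top and let it rest there; then take the locking pin (the plain round-headed one) from the drying rack, drop it through the hole until its head sits fully home on the collar, without forcing it, and let go. Leave the other two parts in the rack and the glasses where they are.

Things in the scene. Friction and masses are not known exactly. Their poses are not given: they have to be found in the camera images.
- grater: Bench drum grater of stainless steel, fixed; origin on the worktop below the pin holes, z up, y level along the drive shaft from its free end to the motor. Along y: shaft tip -38 mm, collar -16 to 16, plain rim 40 to 66, toothed sleeve 66 to 158 (121 mm diameter), motor housing 195 to 405 mm (220 mm wide in x, top at 245 mm). Base plate 230 mm wide, 32 mm high; catch pan 74 mm high.
- shaft_axis (a point): Fixed point on the axis of the drive shaft, 150 mm above the worktop, in the middle of the shaft's cross hole. The shaft cannot turn; its cross hole is 11.5 mm wide and points straight up. Axes as the grater's.
- drum: Loose drum on the shaft (collar, plain rim and toothed sleeve in one); origin at the shaft axis, y along the shaft, z out through the collar hole. Turns freely both ways without end, drag about 0.15 Nm, 0.6 to 1.2 kg; stays where it is let go at low speed. A positive turn about y carries its top to the grater's +x. Thin steel: 5 to 8 N of fingertip pressure carry it round; never above 18 N (a pinch is more).
- rim_centre (a point): Point on the shaft axis in the middle of the drum's plain rim, 53 mm along y from the collar hole; turns with the drum. The rim is a smooth disc 140 mm in diameter, 26 mm wide, open from above, top about 220 mm over the worktop. It has been knocked out of true: its surface runs up to 3.5 mm in or out of the 70 mm radius about this point.
- collar_hole (a point): Mouth of the pin hole in the drum's round collar (55 mm diameter, 32 mm wide): dark, 11.5 mm wide, in a 24 x 28 mm flat, 29 mm from the shaft axis. Turns with the drum; its z axis points out of the hole, y along the shaft. Starts facing sideways or down. At the top (z axis vertical, mouth 179 mm over the worktop) it lines up with the hole in the shaft.
- lock_pin: Steel locking pin, 0.11 kg, upright in the rack: plain round head 20 mm in diameter, 36 mm tall; shank below 10 mm in diameter, 38 mm long with a 5 mm tapered foot. Origin at the shoulder (underside of the head), z up. In the rack the shoulder lies on the rack's top; fully home it lies on the mouth of the collar hole, the shank through collar and shaft.
- rack: White plastic drying rack, a fixed block 50 x 172 x 50 mm high (long side along its y), origin under its centre. Three 14 mm holes 46 mm deep in its top at y = -56, 0 and 56 mm hold the three parts, in any order.
- tee_pin: Another part in the rack, not wanted: a pin with a T-bar head, bar 56 mm long, top 27 mm over the rack. Origin at the shoulder, on the rack's top.
- thumb_nut: Another part in the rack, not wanted: a screw with a wide flat round head 38 mm in diameter, top 24 mm over the rack. Origin at the shoulder, on the rack's top.
- glass_a: Clear portion glass, 74 mm in diameter, 72 mm high, standing behind the rack. Origin under its centre.
- glass_b: Clear portion glass like the first, standing behind the rack. Origin under its centre.
- glass_c: Clear portion glass like the first, standing in front of the rack to the robot's right. Origin under its centre.
There are look-alikes about, which are no part of the job. What is shaped like the lock_pin but pink is not meant.

How it is judged (in metres and radians):
On the way, in this order (a step that is already met when the one before it is completed fails the run):
1. the drum has been rolled until its collar hole is at the top (within 0.12 rad) and rests there untouched by the gripper (angle between collar_hole's own z axis and vertical below 0.12 rad and angular speed of drum below 0.1 rad/s and contact force between the fingers and drum below 0.2 N), for 0.2 s.
2. the locking pin is through collar and shaft, its shoulder within 4 mm of the hole's mouth (angle between collar_hole's own z axis and vertical below 0.12 rad and distance between lock_pin and collar_hole below 0.004 m), for 0.1 s.
At the end, for the whole second after the job is handed in: The locking pin stands upright (within 0.12 rad) in the collar and shaft with its shoulder within 4 mm of the mouth of the collar hole, the hole at the top within 0.12 rad, drum and pin at rest and released (all of step 2 and angle between lock_pin's own z axis and vertical below 0.12 rad and linear speed of lock_pin below 0.02 m/s and angular speed of drum below 0.1 rad/s); the robot touches nothing.
It fails at once if the thin drum is pressed, squeezed or leaned on with more than 18 N (contact force between any of the fingers, the arm and drum above 18 N).
It fails at once if the locking pin is forced: it bears on the drum or the shaft with more than 30 N (contact force between lock_pin and drum above 30 N or contact force between lock_pin and grater above 30 N).
It fails at once if another part is taken from the rack (moved over 30 mm) (distance of any of tee_pin, thumb_nut from where it was at the start of the episode above 0.03 m).
It fails at once if a glass is shifted over 30 mm or tipped (distance of any of glass_a, glass_b, glass_c from where it was at the start of the episode above 0.03 m or angle between any of glass_a, glass_b, glass_c's own z axis and vertical above 0.5 rad).
It also fails if it takes over 72 s, if anything falls off the work surface, if the arm or the gripper's body presses on something with over 40 N, if the wrist force passes 120 N, or if a joint passes its speed limit or range.

ROBOT

A 6-joint arm with a two-finger parallel gripper is mounted at the origin on the work surface. World frame = base frame: x ahead of the robot, y to its left, z up, the work surface at z = 0. Lengths are in mm, angles in rad, forces in N, time in s.
With the tool pointing down it reaches from about 350 to 775 mm from the base axis. Payload 5.5 kg.
Tool frame: the origin (TCP) lies on the centre line of the jaws, within the pads' length; the fingertips stand 8 mm ahead of it and the grasp point (between the pads) lies 11 mm behind it; z points along the fingers, y is the direction in which the jaws open and shut (so a half turn about z gives the same grasp; the last joint's range is limited). The gripper opens to 85 mm and grips with 20 to 120 N. Pads are 22 mm wide; open, the fingers measure 114 mm over their backs; the gripper's body (76 mm by 85 mm) begins 54 mm behind the grasp point. The pads swing forward as they close: fully open they stand 13 mm farther back than shut.
Start: joints at [-1.392, 0.313, 0.046, 1.304, 0, 1.431], TCP at [180.217, -546.07, 239.323] pointing down, gripper open.
Joint ranges: [-2.76, 2.76], [-0.86, 1.69], [-1.03, 1.26], [-2.2, 2.34], [-1.47, 1.5], [-3.14, 3.14]. Speed limits (rad/s): [2.57, 2.57, 3.14, 3.14, 3.14, 3.14].

INTERFACE

Orientations are given as a rotation vector (axis times angle).
In Python, from cell import * gives the robot as it stands.
- The arm moves only by the tool send_rows, never from a script. Its argument "motion" is a list of rows, each a list of 5 numbers: the shift along the tool's x, y, z in m, then the turn about the tool's z in degrees, then the closure in counts, from 0 (fully open) to 255 (shut). A call has 1 to 5 rows; each row shifts and turns the commanded pose from where the row before left it, along the tool's axes as they then stand; what a row does not reach is not made up. A row lasts 1/10 s, in which the tool goes at most 50 mm and 8.59 degrees, less where a joint would pass 70% of its speed; a pose out of reach is approached as far as the arm can. A call is refused whole if a number of a shift passes 0.05 or a number of a turn 8.59, either way. A call with a gripper value outside its range is refused whole. The fingers move at their own pace and stop on an object; "newtons" is the grip in N (left out, the last holds). Time passes only in rows, so rows that do not move let the fingers close. It gives the time, the measured TCP pose, the force and the opening at its end, in the units of the state.
- get_state(): the state, without advancing time (a new reading comes with each control period).
- camera(name): name is "scene" or "top"; returns a dict with "color" (384x512x3 uint8, blue, green, red), "depth" (384x512 float32, mm along the optical axis (not along the pixel's ray), 0 where there is no reading), "intrinsics" (3x3 intrinsics, pixels), "k1" (the pictures are not rectified: a ray, as slopes to the right and down, at radius r is drawn at 1 + k1 r^2 times it, then the intrinsics apply), "rvec" (rotation vector, rad) and "tvec" (3), from world to camera coordinates, as OpenCV has them. Camera axes: x right, y down, z forward; pixel columns grow to the right and rows downward; lengths in mm; the calibration is good to about 2 mm. A picture is of the moment at which its call begins.
- sign_off(): hands the job in, once; it reports no verdict.
The state is a dict: "t": time; "q": joint angles; "dq": joint speeds; "joint_torque": joint torques, N m; "position": TCP position; "ee_rot": TCP orientation; "force": force on the tool from outside, world axes, zero at the start; "ft_torque": the same for the moment, N m; "finger_gap": finger opening in mm.
Only numpy, scipy, OpenCV 4.12 (cv2) and the standard library are available. Lean on these libraries where they do the work, as an engineer would, in place of code of your own. Each camera call takes 0.05 s, during which the arm holds its last target.

## Working session

There is one attempt and no reset: what is moved stays moved. The work goes in short steps, Python scripts to look and compute and a tool call to move; the robot and the scene stay as the last step left them, time stands still between calls to the robot, and variables do not carry over. Pictures are saved under pics/ and viewed, and the job is handed in when it is done.

Besides the shell and the picture viewer there is one more tool, called after "Call:" as name(argument=value, ...), one argument or row to a line, values as JSON. send_rows: Moves the arm, as the interface text tells. Its arguments: {"type":"object","properties":{"motion":{"type":"array","items":{"type":"array","items":{"type":"number"}}},"newtons":{"type":"number"}},"required":["motion"]}

```bash
ls; mkdir -p pics; python3 - <<'E'
from cell import *
import cv2,numpy as np,pickle
print(get_state())
for n in("scene","top"):
    c=camera(n); pickle.dump(c,open(f"{n}0.pkl","wb")); cv2.imwrite(f"pics/{n}0.png",cv2.resize(c["color"],None,fx=1.5,fy=1.5,interpolation=cv2.INTER_CUBIC))
    print(n,c["intrinsics"],c["k1"],c["rvec"],c["tvec"])
E
```

```text
pics
{'t': 0.0, 'q': array([-1.39160256e+00,  3.13996821e-01,  4.49765576e-02,  1.30357132e+00,
        4.04176777e-05,  1.43120451e+00]), 'dq': array([ 5.42405488e-05, -1.37880766e-03, -6.74790067e-04, -2.78179117e-03,
       -6.93461759e-04, -6.00802599e-04]), 'joint_torque': array([-1.50832500e-03, -4.80634654e+01,  2.98526680e+01,  1.92530744e-02,
       -3.50912742e-04,  1.61718685e-05]), 'position': array([ 180.13236184, -545.54666503,  238.40988411]), 'ee_rot': array([-3.09999639e+00, -4.98344510e-01, -7.63623667e-06]), 'force': array([ 0.57628354,  1.69440195, -1.01296464]), 'ft_torque': array([ 0.00861902,  0.02117001, -0.06094665]), 'finger_gap': 85.05186132260461}
scene [[466.83235374   0.         257.57954686]
 [  0.         466.83235374 188.60250617]
 [  0.           0.           1.        ]] -0.027040874448961354 [ 0.9735776   2.32819769 -1.20001697] [ 465.78230687  -75.51078901 1299.81861577]
top [[495.98503501   0.         263.71694864]
 [  0.         495.98503501 188.69672047]
 [  0.           0.           1.        ]] -0.16475463730799064 [ 2.17216881 -2.1534809   0.16973355] [-156.39324548  520.26542843 1357.49989528]
```

View pics/scene0.png

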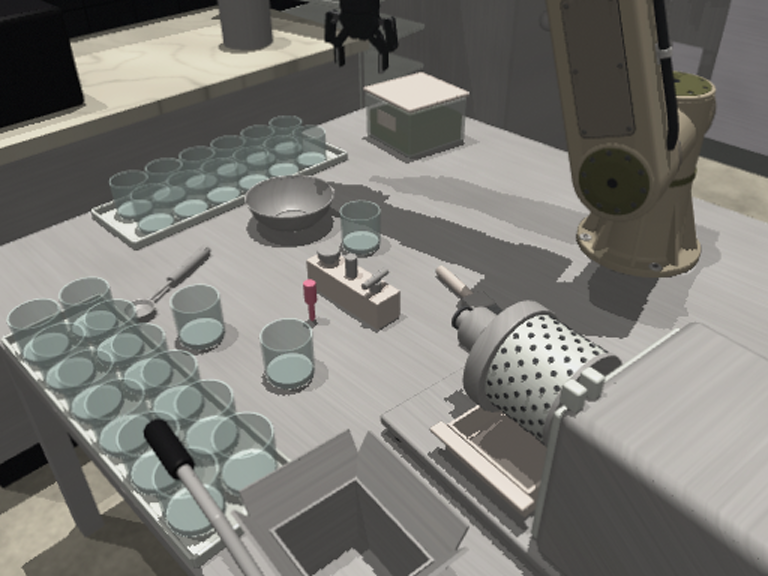

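View pics/top0.png

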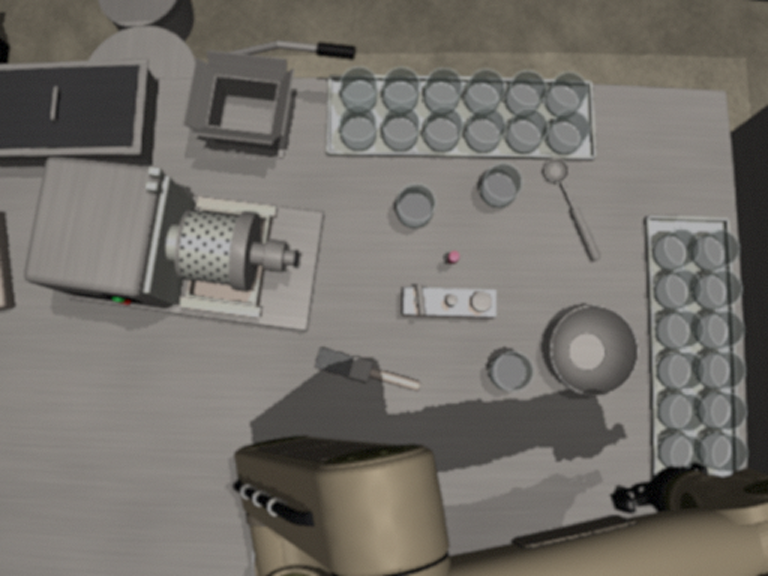

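```bash
cat > h.py <<'E'
import numpy as np,cv2,pickle
def RT(c): return cv2.Rodrigues(np.array(c["rvec"],float))[0],np.array(c["tvec"],float).ravel()
def ray(c,u,v):
    K=c["intrinsics"];xd=(u-K[0,2])/K[0,0];yd=(v-K[1,2])/K[1,1];x,y=xd,yd
    for _ in range(30):
        s=1+c["k1"]*(x*x+y*y);x,y=xd/s,yd/s
    return np.array([x,y,1.])
def onz(c,u,v,z):
    R,t=RT(c);o=-R.T@t;d=R.T@ray(c,u,v);return o+d*(z-o[2])/d[2]
def pt(c,u,v):
    R,t=RT(c);D=c["depth"][int(round(v)),int(round(u))];return R.T@(ray(c,u,v)*D-t)
def cloud(c):
    K=c["intrinsics"];h,w=c["depth"].shape
    u,v=np.meshgrid(np.arange(w),np.arange(h));xd=(u-K[0,2])/K[0,0];yd=(v-K[1,2])/K[1,1];x,y=xd.copy(),yd.copy()
    for _ in range(30):
        s=1+c["k1"]*(x*x+y*y);x,y=xd/s,yd/s
    R,t=RT(c);P=np.stack([x,y,np.ones_like(x)],-1)*c["depth"][...,None]
    return (P-t)@R
def proj(c,P):
    R,t=RT(c);p=R@np.asarray(P,float)+t;x,y=p[0]/p[2],p[1]/p[2];s=1+c["k1"]*(x*x+y*y);K=c["intrinsics"]
    return np.array([K[0,0]*x*s+K[0,2],K[1,1]*y*s+K[1,2]])
def crop(c,u0,v0,u1,v1,f,name):
    cv2.imwrite(name,cv2.resize(c["color"][v0:v1,u0:u1],None,fx=f,fy=f,interpolation=cv2.INTER_CUBIC))
def load(n): return pickle.load(open(n,"rb"))
E
python3 - <<'E'
from h import *
s=load("scene0.pkl");t=load("top0.pkl")
crop(s,200,150,300,225,8,"pics/s_rack.png");crop(t,255,155,355,230,8,"pics/t_rack.png")
crop(s,280,180,420,285,5,"pics/s_drum.png");crop(t,100,120,220,210,6,"pics/t_drum.png")
E
```

```text
(no output)
```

View pics/s_rack.png

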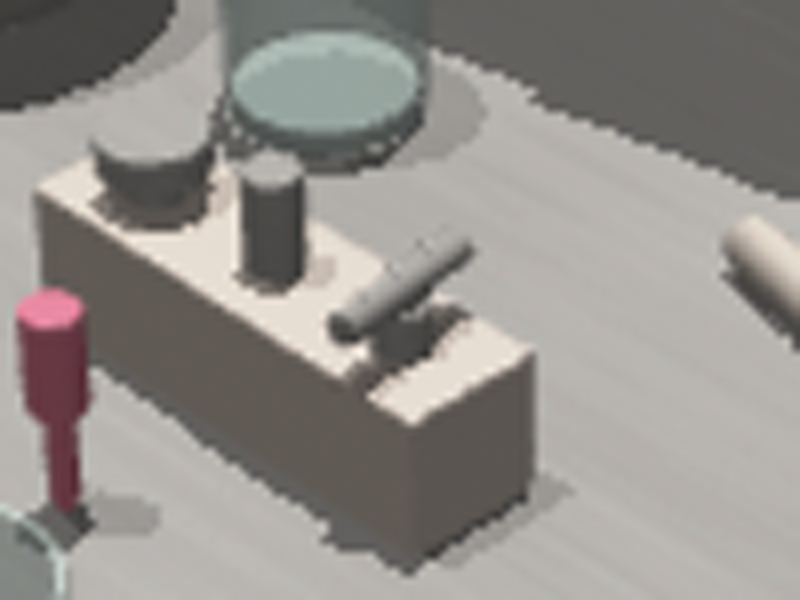

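View pics/t_rack.png

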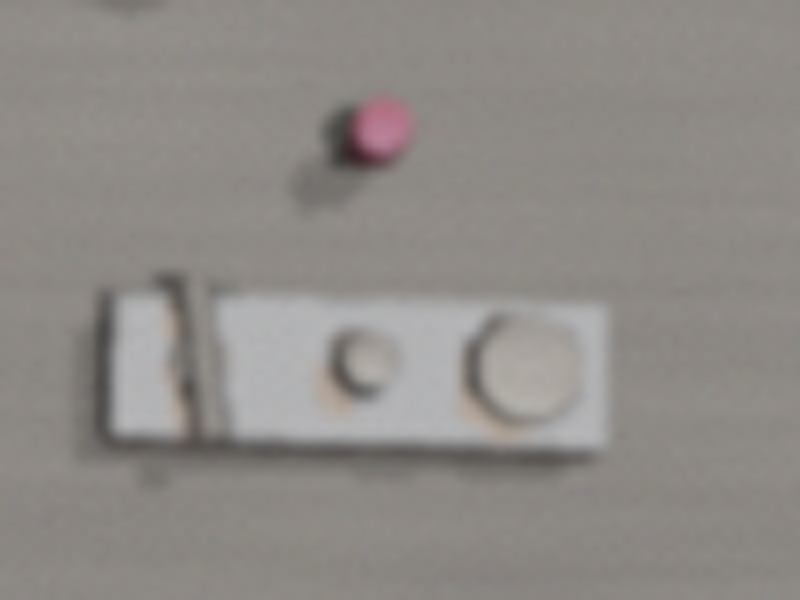

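View pics/s_drum.png

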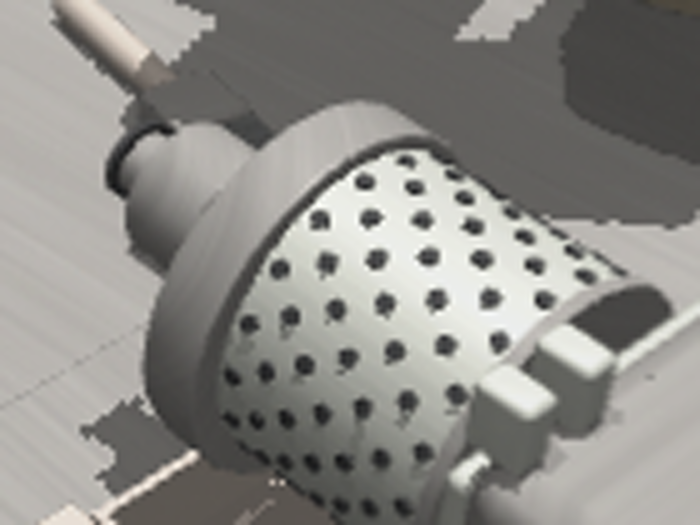

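View pics/t_drum.png

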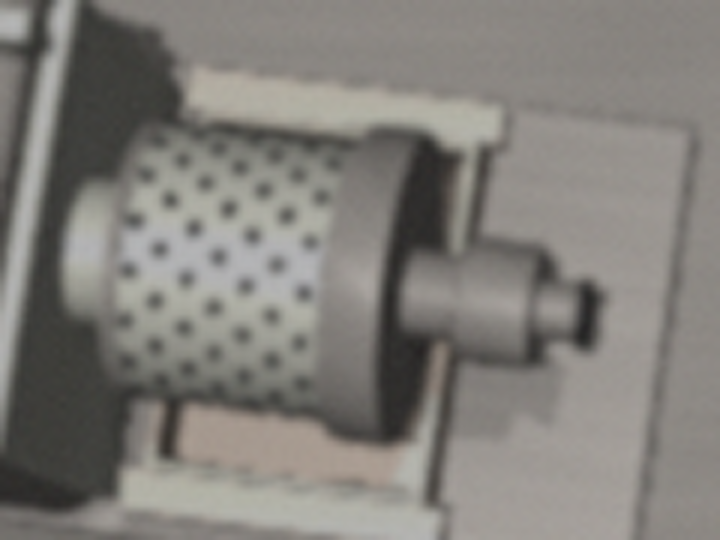

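```bash
python3 - <<'E'
from h import *
from scipy.optimize import least_squares
s=load("scene0.pkl");t=load("top0.pkl")
for n,u,v in(("rimtop",163,165),("collar",184,170),("shafttip",196,172),("plate corner",215,141)): print(n,pt(t,u,v))
A=pt(t,184,170);B=pt(t,163,165)
Cs=[cloud(s),cloud(t)]
# axis guess from plate/shaft
d0=np.array([B[0]-A[0],B[1]-A[1]]);print(d0)
def fit(P,x0):
    # params: px,py (collar hole centre), yaw, z offset
    def segs(p):
        c,sn=np.cos(p[2]),np.sin(p[2]);ey=np.array([-sn,c]);ex=np.array([c,sn])
        q=P[:,:2]-p[:2];return q@ex,q@ey,P[:,2]-150-p[3]
    def sdf_res(p):
        x,y,z=segs(p);r=np.hypot(x,z)
        out=np.full(len(r),8.)
        # signed-dist to solid of revolution boxes (y0,y1,R)
        ds=[]
        for y0,y1,R in((-38,-16,15),(-16,16,27.5),(16,40,20),(40,66,70),(66,158,60.5)):
            if R in(15,20): 
                continue
            dy=np.abs(y-(y0+y1)/2)-(y1-y0)/2;dr=r-R
            ds.append(np.where((dy<0)&(dr<0),np.maximum(dy,dr),np.hypot(np.maximum(dy,0),np.maximum(dr,0))))
        return np.min(ds,0)
    return least_squares(sdf_res,x0,loss="soft_l1",f_scale=1.0),segs,sdf_res
p=np.array([A[0],A[1],0.08,0.])
for it in range(4):
    for k,name in((None,"both"),(0,"scene"),(1,"top")):
        P=np.concatenate([C.reshape(-1,3) for C in Cs]) if k is None else Cs[k].reshape(-1,3)
        c,sn=np.cos(p[2]),np.sin(p[2]);q=P[:,:2]-p[:2];y=q@[-sn,c];x=q@[c,sn];z=P[:,2]
        m=(abs(x)<80)&(y>-18)&(y<150)&(z>110)&(np.hypot(x,z-150)<78)
        # drop neck zone inside
        P=P[m];r,_,f=fit(P,p);
        if k is None: pb=r.x
        if it==3: print(name,len(P),r.x,np.median(abs(f(r.x))))
    p=pb
np.save("grater.npy",p)
E
```

```text
rimtop [554.83099315 102.11320896 210.97704124]
collar [548.98714222  54.50148063 174.45491534]
shafttip [545.15373069  24.42569308 168.24809991]
plate corner [666.88062921  -8.82470498  -4.37755154]
[ 5.84385093 47.61172833]
both 7813 [ 5.55878387e+02  6.03328289e+01 -1.16183878e-01 -2.94871712e-01] 1.09424619419093
scene 5066 [ 5.56127770e+02  6.14601055e+01 -1.19025413e-01 -2.33898924e-01] 0.7916379435151235
top 2747 [ 5.53605332e+02  5.98377513e+01 -1.14486701e-01 -1.08193582e+00] 1.330034481505443
```

Call:
send_rows(
  motion=[
    [0,0,-0.01,-8.5,255],
    [0,0,-0.01,-8.5,255],
    [0,0,-0.01,-8.5,255],
    [0,0,-0.01,-8.5,255],
    [0,0,-0.01,-8.5,255],
  ],
  newtons=40,
)

```text
t: 0.6
position: [180.1, -545.8, 289.2]
ee_rot: [-2.704, -1.597, -0.001]
force: [-0.1, 0.3, -0.8]
finger_gap: 12.4
```

Call:
send_rows(
  motion=[
    [0,0,-0.01,-8.5,255],
    [0,0,-0.01,-8.5,255],
    [0,0,0,-8.5,255],
    [0,0,0,-8.5,255],
    [0,0,0,-8.5,255],
  ],
)

```text
t: 1.1
position: [180.2, -545.9, 308.9]
ee_rot: [-1.942, -2.469, -0.001]
force: [-0.2, 0.7, -1.3]
finger_gap: -0.3
```

Call:
send_rows(
  motion=[
    [0,0,0,-8.5,255],
    [0,0,0,-8.1,255],
    [0,0,0,0,255],
    [0,0,0,0,255],
  ],
)

```text
t: 1.5
position: [180.2, -545.9, 309.0]
ee_rot: [-1.578, -2.716, -0.001]
force: [0.3, 0.9, -0.1]
finger_gap: 0.3
```

```bash
cat >> h.py <<'E'
G=np.load("grater.npy")
def show():
    from cell import get_state
    s=get_state();R=cv2.Rodrigues(np.array(s["ee_rot"]))[0];p=np.array(s["position"])
    c,sn=np.cos(G[2]),np.sin(G[2]);q=p[:2]-G[:2]
    print("t%.2f"%s["t"],"p",p.round(1),"F",np.round(s["force"],1),"gap %.1f"%s["finger_gap"],"grater xyz",np.round([q@[c,sn],q@[-sn,c],p[2]],1),"yaw_x %.4f"%np.arctan2(R[1,0],R[0,0]),"tilt",R[2,:2].round(4),"q6 %.2f"%s["q"][5])
    return s,R,p
def delta(target):
    s,R,p=show(); print("tool-frame delta mm:",(R.T@(np.array(target)-p)).round(1))
def gw(x,y,z):
    c,sn=np.cos(G[2]),np.sin(G[2]);return np.array([G[0]+c*x-sn*y,G[1]+sn*x+c*y,z])
E
python3 - <<'E'
from h import *
delta(gw(-30,53,280))
s=load("scene0.pkl");t=load("top0.pkl")
# rack from top & scene corners / head tops
for z,u,v in((86,301,200.5),): print("pin top T",onz(t,u,v,z))
print("pin top S",onz(s,234,171.3,86),"nut S",onz(s,219.5,168,74))
print("nut T",onz(t,320.8,200.6,74))
for u,v in((268.7,191.5),(331,193),(331,211),(268.7,210)): print("corner T",onz(t,u,v,50))
for u,v in((204.5,173.5),(251.3,203),(266.5,193.5)): print("corner S",onz(s,u,v,50))
for n,u,v in(("a?",339,247),("b",332,125),("c",276,137)):print(n,onz(t,u,v,0))
E
```

```text
t1.50 p [ 180.2 -545.9  309. ] F [ 0.3  0.9 -0.1] gap 0.3 grater xyz [-302.9 -645.7  309. ] yaw_x 2.0887 tilt [0.0006 0.0002] q6 -0.34
tool-frame delta mm: [401.2 633.8  29.3]
pin top T [ 483.72265343 -252.04138886   86.        ]
pin top S [ 490.8849213  -247.14084853   86.        ] nut S [ 493.69012131 -297.02591789   74.        ]
nut T [ 485.26597672 -307.71082664   74.        ]
corner T [ 512.07253931 -165.5131954    50.        ]
corner T [ 509.57804923 -339.97887434   50.        ]
corner T [ 459.04017992 -339.47820591   50.        ]
corner T [ 460.41834943 -165.8130617    50.        ]
corner S [ 513.10999644 -333.67282848   50.        ]
corner S [ 516.54286751 -163.18587616   50.        ]
corner S [ 465.76924789 -163.80464363   50.        ]
a? [ 360.01940033 -369.8830289     0.        ]
b [ 719.0764557  -353.79943194    0.        ]
c [ 679.92621993 -187.68465343    0.        ]
```

Call:
send_rows(
  motion=[
    [0,0,0,8.5,255],
    [0,0,0,8.5,255],
    [0,0,0,8.5,255],
    [0,0,0,8.5,255],
    [0,0,0,2.3,255],
  ],
)

```text
t: 2.0
position: [180.2, -546.0, 309.1]
ee_rot: [-2.35, -2.085, -0.0]
force: [-0.4, 0.2, 0.3]
finger_gap: 0.0
```

```bash
python3 - <<'E'
from h import *
delta(gw(-30,53,280))
E
```

```text
t2.00 p [ 180.2 -546.   309.1] F [-0.4  0.2  0.3] gap 0.0 grater xyz [-302.9 -645.8  309.1] yaw_x 1.4515 tilt [ 0.0003 -0.0001] q6 0.30
tool-frame delta mm: [699.6 270.7  29.3]
```

Call:
send_rows(
  motion=[
    [0.045,0.0175,0,0,255],
    [0.045,0.0175,0,0,255],
    [0.045,0.0175,0,0,255],
    [0.045,0.0175,0,0,255],
    [0.045,0.0175,0,0,255],
  ],
)

```text
t: 2.5
position: [292.8, -330.5, 309.3]
ee_rot: [2.346, 2.089, 0.0]
force: [0.6, 0.5, -0.1]
finger_gap: 0.0
```

Call:
send_rows(
  motion=[
    [0.045,0.0175,0,0,255],
    [0.045,0.0175,0,0,255],
    [0.045,0.0175,0,0,255],
    [0.045,0.0175,0,0,255],
    [0.045,0.0175,0,0,255],
  ],
)

```text
t: 3.0
position: [405.0, -116.7, 309.5]
ee_rot: [2.345, 2.089, 0.0]
force: [1.1, -1.2, -0.4]
finger_gap: -0.0
```

Call:
send_rows(
  motion=[
    [0.045,0.0175,0,0,255],
    [0.045,0.0175,0,0,255],
    [0.045,0.0175,0,0,255],
    [0.045,0.0175,0,0,255],
    [0.045,0.0175,0,0,255],
  ],
)

```text
t: 3.5
position: [517.2, 97.4, 309.3]
ee_rot: [2.345, 2.09, 0.0]
force: [1.0, -0.6, 1.2]
finger_gap: 0.0
```

```bash
python3 - <<'E'
from h import *
delta(gw(-25,53,250))
E
```

```text
t3.50 p [517.2  97.4 309.3] F [ 1.  -0.6  1.2] gap 0.0 grater xyz [-42.7  32.3 309.3] yaw_x 1.4559 tilt [-0.0002  0.0004] q6 1.72
tool-frame delta mm: [20.7 17.7 59.3]
```

Call:
send_rows(
  motion=[
    [0.0205,0.0177,0.03,0,255],
    [0,0,0.03,0,255],
    [0,0,0.005,0,255],
    [0,0,0,0,255],
    [0,0,0,0,255],
  ],
)

```text
t: 4.0
position: [536.9, 113.1, 245.8]
ee_rot: [2.344, 2.09, 0.002]
force: [-0.4, 0.5, 0.6]
finger_gap: -0.1
```

```bash
python3 - <<'E'
from h import *
show()
from cell import *
for n in("scene","top"):
    c=camera(n); crop(c,*((250,130,450,280) if n=="scene" else (90,100,250,220)),4 if n=="scene" else 5,f"pics/{n}1.png")
E
```

```text
t4.00 p [536.9 113.1 245.8] F [-0.4  0.5  0.6] gap -0.1 grater xyz [-25.   50.3 245.8] yaw_x 1.4567 tilt [0.0002 0.0017] q6 1.75
```

View pics/scene1.png

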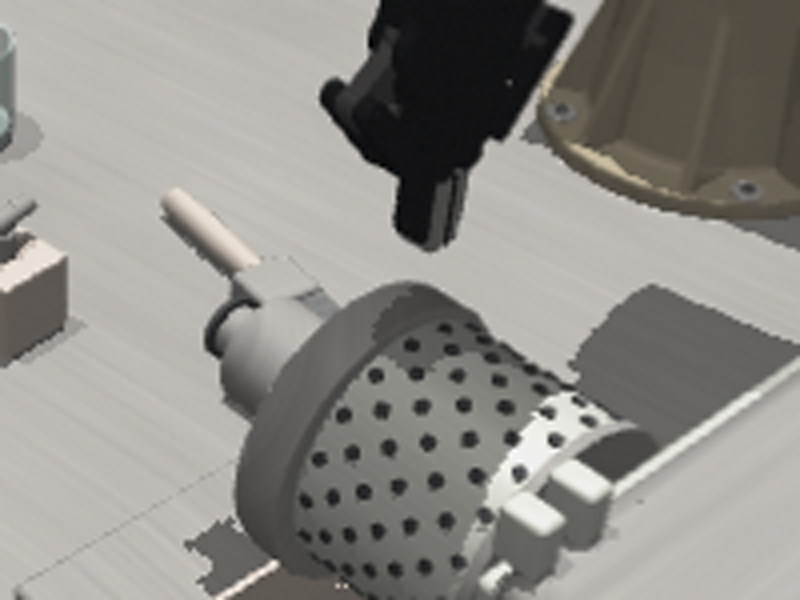

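View pics/top1.png

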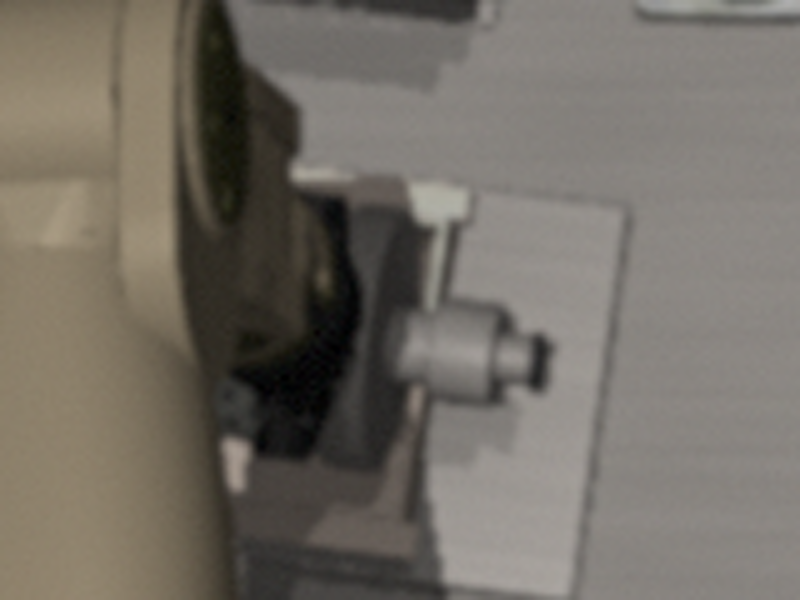

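Call:
send_rows(
  motion=[
    [0,0,0.008,0,255],
    [0,0,0.003,0,255],
    [0,0,0.001,0,255],
    [0,0,0,0,255],
    [0,0,0,0,255],
  ],
)

```text
t: 4.6
position: [536.6, 113.6, 232.3]
ee_rot: [2.343, 2.093, -0.0]
force: [0.1, -0.5, 0.2]
finger_gap: 0.1
```

Call:
send_rows(
  motion=[
    [0,0,0.001,0,255],
    [0,0,0,0,255],
  ],
)

```text
t: 4.8
position: [536.6, 113.7, 231.2]
ee_rot: [2.342, 2.093, -0.0]
force: [-0.1, -0.0, -0.4]
finger_gap: -0.1
```

Call:
send_rows(
  motion=[
    [0,0,0.001,0,255],
    [0,0,0,0,255],
  ],
)

```text
t: 5.0
position: [536.6, 113.7, 230.2]
ee_rot: [-2.343, -2.093, 0.0]
force: [-0.6, -0.4, -0.1]
finger_gap: 0.0
```

Call:
send_rows(
  motion=[
    [0,0,0.001,0,255],
    [0,0,0,0,255],
  ],
)

```text
t: 5.2
position: [536.5, 113.6, 229.1]
ee_rot: [-2.343, -2.093, 0.0]
force: [-0.7, -0.2, 1.0]
finger_gap: -0.3
```

Call:
send_rows(
  motion=[
    [0,0,0.0007,0,255],
    [0,0,0,0,255],
  ],
)

```text
t: 5.4
position: [536.5, 113.6, 228.5]
ee_rot: [2.343, 2.093, -0.0]
force: [0.5, -0.2, 0.3]
finger_gap: -0.2
```

Call:
send_rows(
  motion=[
    [0,0,0.0007,0,255],
    [0,0,0,0,255],
  ],
)

```text
t: 5.6
position: [536.6, 113.6, 227.8]
ee_rot: [2.343, 2.093, -0.0]
force: [-0.1, 0.7, 0.3]
finger_gap: -0.1
```

Call:
send_rows(
  motion=[
    [0,0,0.0007,0,255],
    [0,0,0,0,255],
  ],
)

```text
t: 5.8
position: [536.6, 113.7, 227.1]
ee_rot: [-2.343, -2.093, 0.0]
force: [0.6, 0.4, -0.5]
finger_gap: 0.1
```

Call:
send_rows(
  motion=[
    [0,0,0.0007,0,255],
    [0,0,0,0,255],
  ],
)

```text
t: 6.0
position: [536.5, 113.6, 226.4]
ee_rot: [2.343, 2.093, -0.0]
force: [0.8, 0.3, -0.0]
finger_gap: 0.1
```

Call:
send_rows(
  motion=[
    [0,0,0.0007,0,255],
    [0,0,0,0,255],
  ],
)

```text
t: 6.2
position: [536.5, 113.6, 225.7]
ee_rot: [-2.343, -2.093, 0.0]
force: [-0.2, 0.1, -0.0]
finger_gap: -0.1
```

Call:
send_rows(
  motion=[
    [0,0,0.0007,0,255],
    [0,0,0,0,255],
  ],
)

```text
t: 6.4
position: [536.5, 113.6, 225.0]
ee_rot: [-2.343, -2.093, 0.0]
force: [-0.2, -0.4, 0.2]
finger_gap: 0.1
```

Call:
send_rows(
  motion=[
    [0,0,0.0007,0,255],
    [0,0,0,0,255],
  ],
)

```text
t: 6.6
position: [536.6, 113.6, 224.3]
ee_rot: [-2.343, -2.093, 0.0]
force: [0.6, 0.0, -0.2]
finger_gap: -0.2
```

Call:
send_rows(
  motion=[
    [0,0,0.0007,0,255],
    [0,0,0,0,255],
  ],
)

```text
t: 6.8
position: [536.5, 113.6, 223.6]
ee_rot: [2.343, 2.093, -0.0]
force: [0.0, -0.4, -0.1]
finger_gap: 0.2
```

Call:
send_rows(
  motion=[
    [0,0,0.0007,0,255],
    [0,0,0,0,255],
  ],
)

```text
t: 7.0
position: [536.5, 113.6, 222.9]
ee_rot: [2.343, 2.093, -0.0]
force: [0.0, 0.1, -0.9]
finger_gap: 0.0
```

Call:
send_rows(
  motion=[
    [0,0,0.0007,0,255],
    [0,0,0,0,255],
  ],
)

```text
t: 7.2
position: [536.5, 113.7, 222.2]
ee_rot: [-2.343, -2.093, 0.0]
force: [-0.7, 0.4, -0.7]
finger_gap: 0.3
```

```bash
python3 - <<'E'
from h import *
show()
from cell import *
c=camera("scene"); crop(c,310,160,410,235,8,"pics/scene2.png");pickle.dump(c,open("scene2.pkl","wb"))
D=c["depth"]
print(proj(c,gw(-25,50,214)), proj(c,gw(0,53,220)))
E
```

```text
t7.20 p [536.5 113.7 222.2] F [-0.7  0.4 -0.7] gap 0.3 grater xyz [-25.4  50.7 222.2] yaw_x 1.4585 tilt [-0.0001 -0.0002] q6 1.75
[354.11378892 200.44598712] [345.80204009 204.08553109]
```

View pics/scene2.png

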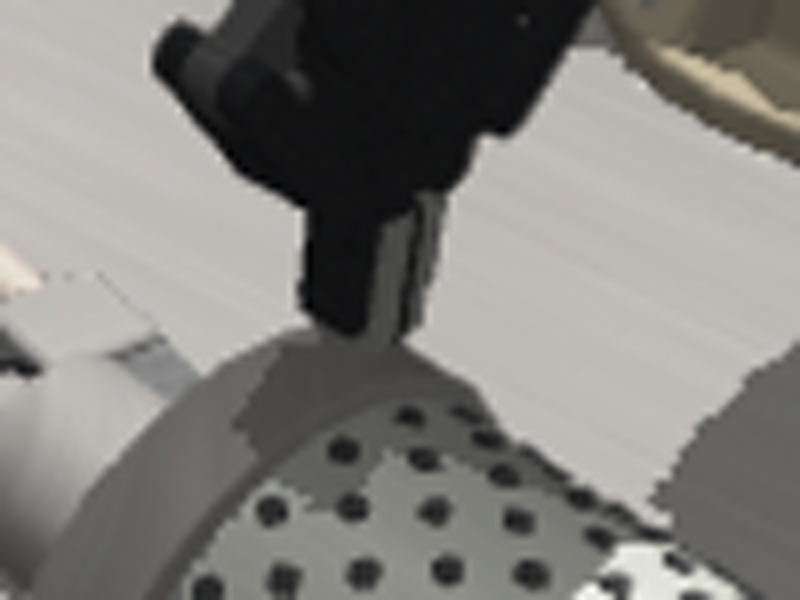

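Call:
send_rows(
  motion=[
    [0,0,0.0007,0,255],
    [0,0,0,0,255],
  ],
)

```text
t: 7.45
position: [536.7, 113.7, 221.9]
ee_rot: [2.342, 2.093, 0.001]
force: [-0.3, -0.8, 2.3]
finger_gap: 0.2
```

Call:
send_rows(
  motion=[
    [0,0,0.0005,0,255],
    [0,0,0,0,255],
  ],
)

```text
t: 7.65
position: [536.7, 113.6, 221.8]
ee_rot: [2.342, 2.093, 0.001]
force: [-1.6, -1.4, 4.1]
finger_gap: 0.2
```

Call:
send_rows(
  motion=[
    [0,0.002,-0.0004,0,255],
    [0,0.002,-0.0004,0,255],
    [0,0.002,-0.0004,0,255],
    [0,0.002,-0.0004,0,255],
    [0,0,0,0,255],
  ],
)

```text
t: 8.15
position: [544.5, 112.7, 223.5]
ee_rot: [2.342, 2.093, 0.0]
force: [-3.2, -0.3, 7.5]
finger_gap: -0.3
```

Call:
send_rows(
  motion=[
    [0,0.003,-0.0006,0,255],
    [0,0.003,-0.0005,0,255],
    [0,0.003,-0.0004,0,255],
    [0,0,0,0,255],
  ],
)

```text
t: 8.55
position: [553.9, 111.6, 224.5]
ee_rot: [2.342, 2.093, 0.0]
force: [-2.6, -0.3, 5.7]
finger_gap: -0.1
```

```bash
python3 - <<'E'
from h import *
show()
from cell import *
c=camera("scene"); crop(c,280,160,400,250,6,"pics/scene3.png")
E
```

```text
t8.55 p [553.9 111.6 224.5] F [-2.6 -0.3  5.7] gap -0.1 grater xyz [ -7.9  50.7 224.5] yaw_x 1.4583 tilt [-0.0003  0.0007] q6 1.74
```

View pics/scene3.png

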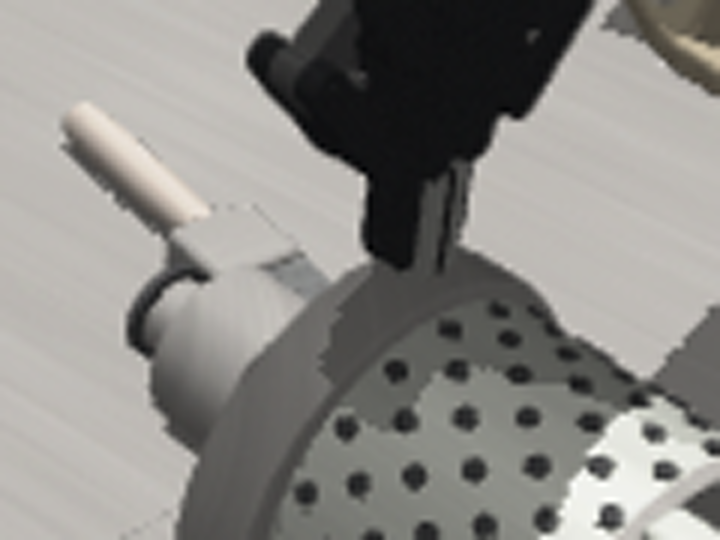

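Call:
send_rows(
  motion=[
    [0,0.003,0,0,255],
    [0,0.003,0,0,255],
    [0,0.003,0,0,255],
    [0,0.003,0,0,255],
  ],
)

```text
t: 9.0
position: [565.6, 110.2, 224.5]
ee_rot: [2.342, 2.093, -0.0]
force: [-2.3, -0.6, 6.0]
finger_gap: 0.4
```

Call:
send_rows(
  motion=[
    [0,0.003,0,0,255],
    [0,0.003,0,0,255],
    [0,0.003,0.0003,0,255],
    [0,0.003,0.0003,0,255],
    [0,0.003,0.0005,0,255],
  ],
)

```text
t: 9.5
position: [580.6, 108.5, 223.0]
ee_rot: [2.342, 2.093, -0.0]
force: [-1.9, -1.6, 4.9]
finger_gap: -0.1
```

Call:
send_rows(
  motion=[
    [0,0.003,0.0007,0,255],
    [0,0.003,0.0008,0,255],
    [0,0.003,0.0009,0,255],
    [0,0.003,0.001,0,255],
    [0,0.003,0.001,0,255],
  ],
)

```text
t: 10.0
position: [595.5, 107.3, 218.3]
ee_rot: [-2.342, -2.093, -0.0]
force: [-0.5, 0.4, 1.2]
finger_gap: -0.1
```

```bash
python3 - <<'E'
from h import *
show()
from cell import *
c=camera("scene"); crop(c,280,160,400,250,6,"pics/scene4.png")
E
```

```text
t10.00 p [595.5 107.3 218.3] F [-0.5  0.4  1.2] gap -0.1 grater xyz [ 33.9  51.3 218.3] yaw_x 1.4587 tilt [ 0.0005 -0.0002] q6 1.73
```

View pics/scene4.png

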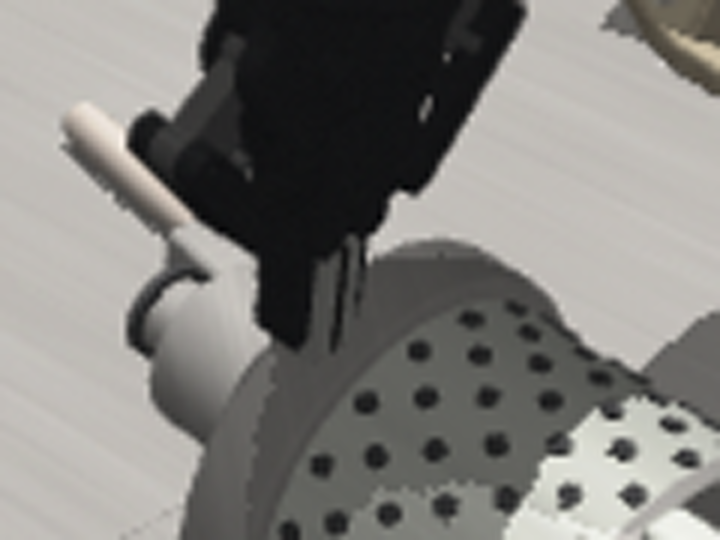

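Call:
send_rows(
  motion=[
    [0,0,-0.02,0,255],
    [0.0015,-0.03,0,0,255],
    [0,-0.026,0,0,255],
    [0,0,0.01,0,255],
    [0,0,0.002,0,255],
  ],
)

```text
t: 10.55
position: [539.2, 115.0, 225.5]
ee_rot: [-2.342, -2.093, 0.001]
force: [1.3, 0.2, -0.1]
finger_gap: 0.3
```

Call:
send_rows(
  motion=[
    [0,0,0.001,0,255],
    [0,0,0,0,255],
  ],
)

```text
t: 10.75
position: [540.4, 114.7, 225.1]
ee_rot: [-2.343, -2.093, 0.001]
force: [1.2, 0.4, 0.2]
finger_gap: -0.0
```

```bash
python3 - <<'E'
from h import *
show()
from cell import *
c=camera("scene"); crop(c,280,160,400,250,6,"pics/scene5.png")
c=camera("top"); crop(c,100,120,220,210,6,"pics/top5.png")
E
```

```text
t10.75 p [540.4 114.7 225.1] F [1.2 0.4 0.2] gap -0.0 grater xyz [-21.7  52.2 225.1] yaw_x 1.4582 tilt [-0.0002 -0.0004] q6 1.75
```

View pics/scene5.png

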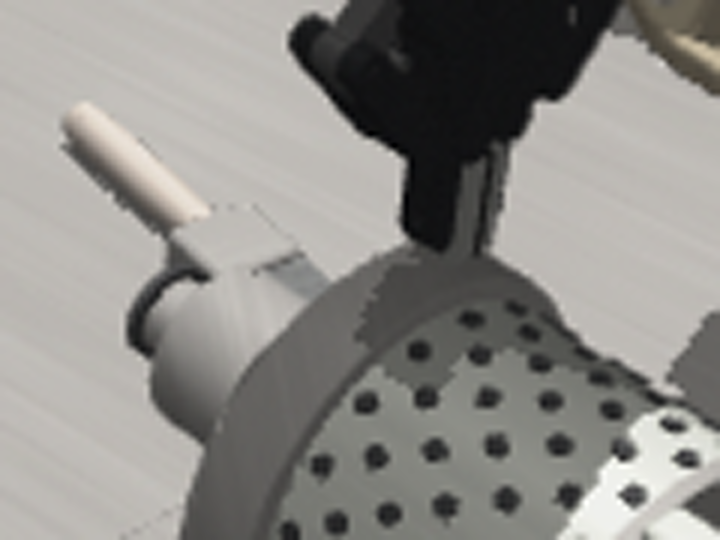

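View pics/top5.png

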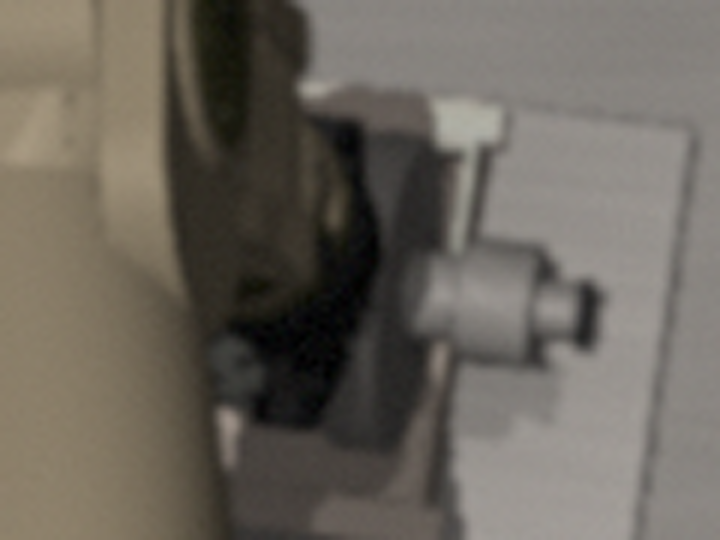

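Call:
send_rows(
  motion=[
    [0,0,0.001,0,255],
    [0,0,0,0,255],
  ],
)

```text
t: 11.05
position: [540.0, 114.7, 224.5]
ee_rot: [2.343, 2.093, -0.0]
force: [0.1, -1.3, -0.2]
finger_gap: -0.0
```

Call:
send_rows(
  motion=[
    [0,0,0.001,0,255],
    [0,0,0,0,255],
  ],
)

```text
t: 11.25
position: [539.7, 114.8, 223.6]
ee_rot: [-2.343, -2.093, 0.0]
force: [0.3, 1.2, 1.4]
finger_gap: -0.2
```

Call:
send_rows(
  motion=[
    [0,0,0.0007,0,255],
    [0,0.003,-0.0005,0,255],
    [0,0.003,-0.0005,0,255],
    [0,0.003,-0.0004,0,255],
    [0,0.003,-0.0002,0,255],
  ],
)

```text
t: 11.75
position: [552.1, 113.4, 224.7]
ee_rot: [2.342, 2.093, 0.0]
force: [-1.9, 0.3, 1.1]
finger_gap: 0.1
```

Call:
send_rows(
  motion=[
    [0,0.001,0.0008,0,255],
    [0,0,0,0,255],
  ],
)

```text
t: 11.95
position: [553.6, 113.3, 224.7]
ee_rot: [2.342, 2.092, 0.002]
force: [-2.0, -0.5, 6.0]
finger_gap: -0.2
```

Call:
send_rows(
  motion=[
    [0,0.003,0,0,255],
    [0,0.004,0,0,255],
    [0,0.004,0,0,255],
    [0,0.004,0,0,255],
    [0,0.003,0.0002,0,255],
  ],
)

```text
t: 12.45
position: [571.5, 111.1, 224.8]
ee_rot: [2.341, 2.092, 0.002]
force: [-2.3, -0.5, 7.0]
finger_gap: -0.1
```

Call:
send_rows(
  motion=[
    [0,0.004,0.0003,0,255],
    [0,0.004,0.0005,0,255],
    [0,0.004,0.0009,0,255],
    [0,0.004,0.0011,0,255],
  ],
)

```text
t: 12.85
position: [587.6, 109.2, 221.8]
ee_rot: [2.341, 2.092, 0.002]
force: [-0.7, -0.2, 5.4]
finger_gap: -0.2
```

Call:
send_rows(
  motion=[
    [0,0.004,0.0014,0,255],
    [0,0.004,0.0017,0,255],
    [0,0.004,0.0019,0,255],
  ],
)

```text
t: 13.15
position: [599.7, 107.8, 216.7]
ee_rot: [2.341, 2.091, 0.002]
force: [0.0, -1.7, 5.4]
finger_gap: 0.1
```

Call:
send_rows(
  motion=[
    [0,0,-0.025,0,255],
    [-0.0005,-0.032,0,0,255],
    [0,-0.03,0,0,255],
    [0,0,0.008,0,255],
    [0,0,0.001,0,255],
  ],
)

```text
t: 13.65
position: [536.4, 114.7, 230.9]
ee_rot: [-2.342, -2.093, 0.001]
force: [0.2, 0.4, 0.1]
finger_gap: 0.4
```

```bash
python3 - <<'E'
from h import *
show()
from cell import *
c=camera("scene"); crop(c,280,160,400,250,6,"pics/scene6.png")
c=camera("top"); crop(c,100,120,220,210,6,"pics/top6.png")
E
```

```text
t13.65 p [536.4 114.7 230.9] F [0.2 0.4 0.1] gap 0.4 grater xyz [-25.7  51.8 230.9] yaw_x 1.4588 tilt [-0.0003 -0.0006] q6 1.75
```

View pics/scene6.png

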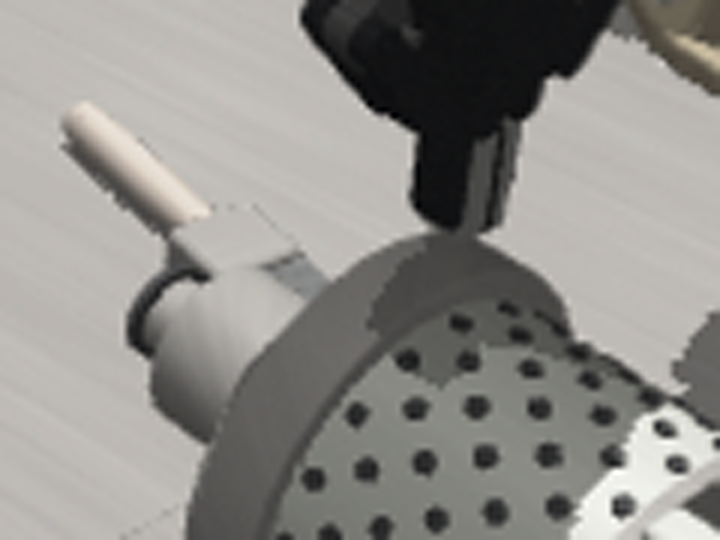

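View pics/top6.png

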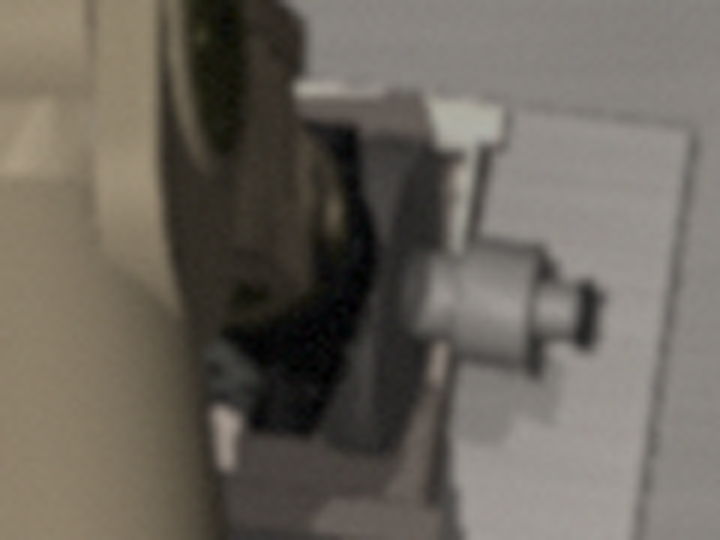

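Call:
send_rows(
  motion=[
    [0,0,0.001,0,255],
    [0,0,0.0007,0,255],
    [0,0,0,0,255],
  ],
)

```text
t: 14.05
position: [537.1, 114.5, 229.7]
ee_rot: [-2.343, -2.093, 0.0]
force: [0.0, 0.4, -0.0]
finger_gap: -0.0
```

Call:
send_rows(
  motion=[
    [0,0,0.001,0,255],
    [0,0,0.0007,0,255],
    [0,0,0,0,255],
  ],
)

```text
t: 14.35
position: [536.7, 114.6, 228.2]
ee_rot: [-2.343, -2.093, 0.0]
force: [0.4, 0.2, 0.4]
finger_gap: -0.0
```

Call:
send_rows(
  motion=[
    [0,0,0.001,0,255],
    [0,0,0,0,255],
  ],
)

```text
t: 14.55
position: [536.6, 114.7, 227.3]
ee_rot: [2.343, 2.093, -0.0]
force: [0.2, 0.5, 0.9]
finger_gap: 0.3
```

Call:
send_rows(
  motion=[
    [0,0,0.001,0,255],
    [0,0,0,0,255],
  ],
)

```text
t: 14.75
position: [536.6, 114.6, 226.3]
ee_rot: [-2.343, -2.093, 0.0]
force: [0.3, -0.2, -1.0]
finger_gap: -0.2
```

Call:
send_rows(
  motion=[
    [0,0,0.001,0,255],
    [0,0,0,0,255],
  ],
)

```text
t: 14.95
position: [536.6, 114.7, 225.2]
ee_rot: [-2.343, -2.093, 0.0]
force: [0.3, -0.6, 0.1]
finger_gap: -0.2
```

Call:
send_rows(
  motion=[
    [0,0,0.001,0,255],
    [0,0,0,0,255],
  ],
)

```text
t: 15.15
position: [536.8, 114.7, 224.8]
ee_rot: [2.342, 2.093, 0.001]
force: [-0.6, -0.0, 1.9]
finger_gap: 0.0
```

Call:
send_rows(
  motion=[
    [0,0,0.0005,0,255],
    [0,0.003,-0.0006,0,255],
    [0,0.003,-0.0005,0,255],
    [0,0.003,-0.0005,0,255],
    [0,0.003,-0.0004,0,255],
  ],
)

```text
t: 15.65
position: [548.3, 113.3, 226.8]
ee_rot: [2.342, 2.093, -0.0]
force: [-3.4, -0.6, 6.8]
finger_gap: 0.3
```

Call:
send_rows(
  motion=[
    [0,0.004,-0.0006,0,255],
    [0,0.004,-0.0004,0,255],
    [0,0.004,-0.0002,0,255],
    [0,0.004,0,0,255],
  ],
)

```text
t: 16.05
position: [564.5, 111.4, 227.8]
ee_rot: [2.342, 2.093, -0.0]
force: [-2.1, -0.2, 7.1]
finger_gap: 0.1
```

Call:
send_rows(
  motion=[
    [0,0.004,0,0,255],
    [0,0.004,0.0001,0,255],
    [0,0.004,0.0003,0,255],
    [0,0.004,0.0006,0,255],
  ],
)

```text
t: 16.45
position: [580.7, 109.4, 226.5]
ee_rot: [2.342, 2.093, 0.0]
force: [-1.1, -1.3, 5.4]
finger_gap: 0.0
```

```bash
python3 - <<'E'
from h import *
show()
from cell import *
c=camera("top"); crop(c,100,120,220,210,6,"pics/top7.png")
E
```

```text
t16.45 p [580.7 109.4 226.5] F [-1.1 -1.3  5.4] gap 0.0 grater xyz [ 18.9  51.7 226.5] yaw_x 1.4584 tilt [-0.0005  0.0006] q6 1.73
```

View pics/top7.png

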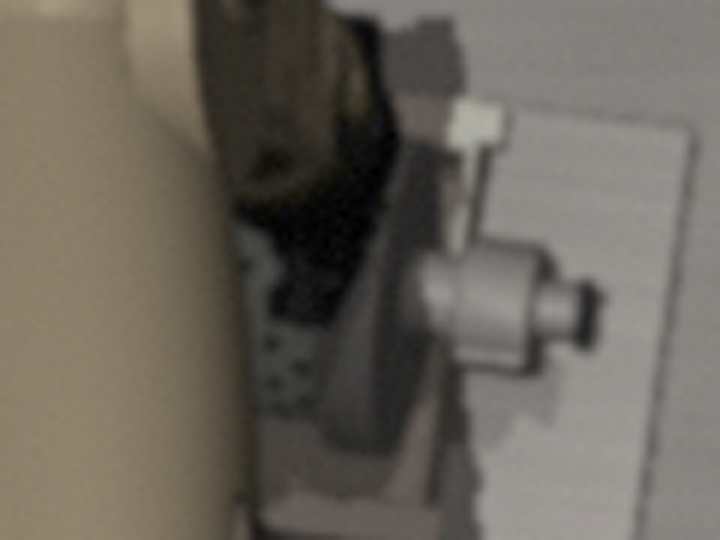

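Call:
send_rows(
  motion=[
    [0,0.004,0.001,0,255],
    [0,0.004,0.0013,0,255],
    [0,0.004,0.0015,0,255],
    [0,0.004,0.0017,0,255],
  ],
)

```text
t: 16.9
position: [597.1, 107.6, 221.1]
ee_rot: [2.342, 2.092, 0.001]
force: [-0.8, -0.3, 4.7]
finger_gap: -0.1
```

Call:
send_rows(
  motion=[
    [0,0,-0.025,0,255],
    [-0.0005,-0.032,0,0,255],
    [0,-0.027,0,0,255],
    [0,0,0.011,0,255],
    [0,0,0.001,0,255],
  ],
)

```text
t: 17.4
position: [537.0, 114.1, 232.2]
ee_rot: [-2.342, -2.093, 0.002]
force: [0.6, -0.1, -0.6]
finger_gap: 0.2
```

```bash
python3 - <<'E'
from h import *
show()
from cell import *
c=camera("top"); crop(c,150,130,210,175,12,"pics/top8.png");pickle.dump(c,open("top8.pkl","wb"))
E
```

```text
t17.40 p [537.  114.1 232.2] F [ 0.6 -0.1 -0.6] gap 0.2 grater xyz [-24.9  51.3 232.2] yaw_x 1.4589 tilt [-0.0003 -0.0013] q6 1.75
```

View pics/top8.png

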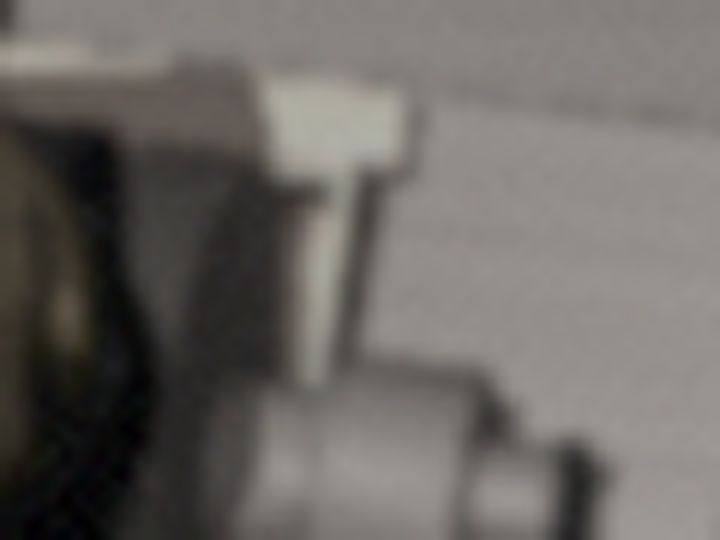

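```bash
python3 - <<'E'
from h import *
c=load("top8.pkl"); crop(c,160,150,210,188,15,"pics/top8b.png")
for th in (-90,-60,-45,-30,0):
    a=np.radians(th); print(th,proj(c,gw(29*np.sin(a),0,150+29*np.cos(a))))
E
```

```text
-90 [181.49032604 179.92358723]
-60 [180.91777016 177.58234178]
-45 [180.84849674 175.44495124]
-30 [180.93707116 172.84157657]
0 [181.55685109 166.99915325]
```

View pics/top8b.png

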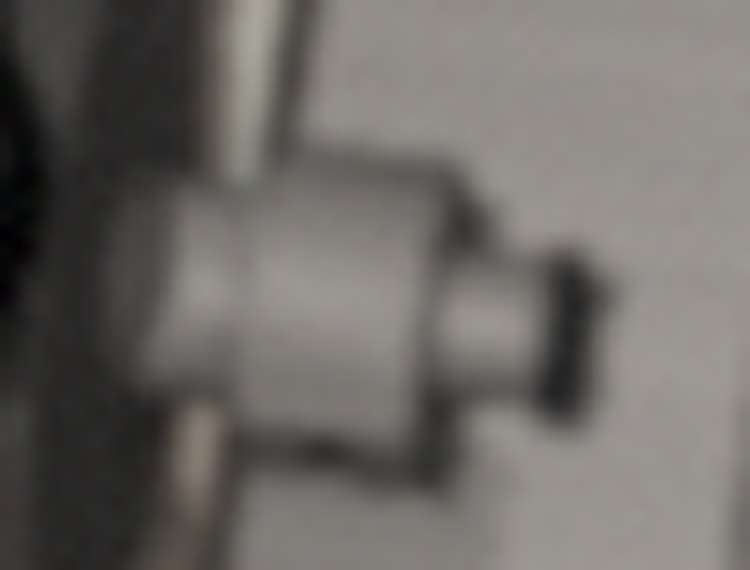

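Call:
send_rows(
  motion=[
    [0,0,0.001,0,255],
    [0,0,0.001,0,255],
    [0,0,0.001,0,255],
    [0,0,0,0,255],
  ],
)

```text
t: 17.85
position: [537.9, 113.9, 230.3]
ee_rot: [-2.343, -2.093, 0.0]
force: [-0.1, 0.1, -0.3]
finger_gap: 0.3
```

Call:
send_rows(
  motion=[
    [0,0,0.001,0,255],
    [0,0,0,0,255],
  ],
)

```text
t: 18.05
position: [537.7, 114.0, 229.4]
ee_rot: [-2.343, -2.093, 0.0]
force: [0.4, -0.2, -1.1]
finger_gap: -0.1
```

Call:
send_rows(
  motion=[
    [0,0,0.001,0,255],
    [0,0,0,0,255],
  ],
)

```text
t: 18.25
position: [537.6, 114.0, 228.5]
ee_rot: [2.343, 2.093, -0.0]
force: [-0.2, 0.4, 1.0]
finger_gap: 0.1
```

Call:
send_rows(
  motion=[
    [0,0,0.001,0,255],
    [0,0,0,0,255],
  ],
)

```text
t: 18.45
position: [537.7, 114.0, 228.0]
ee_rot: [2.342, 2.093, 0.001]
force: [-1.2, -0.3, 2.8]
finger_gap: 0.0
```

Call:
send_rows(
  motion=[
    [0,0,0.0003,0,255],
    [0,0.003,-0.0007,0,255],
    [0,0.003,-0.0006,0,255],
    [0,0.003,-0.0006,0,255],
    [0,0.003,-0.0005,0,255],
  ],
)

```text
t: 18.95
position: [549.4, 112.6, 229.9]
ee_rot: [-2.342, -2.093, 0.001]
force: [-3.2, -0.3, 3.9]
finger_gap: 0.1
```

Call:
send_rows(
  motion=[
    [0,0.004,0,0,255],
    [0,0.004,-0.0003,0,255],
    [0,0.004,-0.0001,0,255],
    [0,0.004,0,0,255],
  ],
)

```text
t: 19.35
position: [566.0, 110.7, 230.6]
ee_rot: [2.342, 2.093, 0.0]
force: [-1.8, -0.2, 6.5]
finger_gap: -0.4
```

Call:
send_rows(
  motion=[
    [0,0.004,0,0,255],
    [0,0.004,0.0001,0,255],
    [0,0.004,0.0004,0,255],
    [0,0.004,0.0007,0,255],
  ],
)

```text
t: 19.75
position: [582.0, 108.8, 229.0]
ee_rot: [2.342, 2.092, 0.0]
force: [-1.1, -1.8, 5.0]
finger_gap: 0.2
```

Call:
send_rows(
  motion=[
    [0,0.004,0.0011,0,255],
    [0,0.004,0.0014,0,255],
    [0,0.004,0.0015,0,255],
    [0,0.004,0.0017,0,255],
  ],
)

```text
t: 20.15
position: [598.4, 106.8, 223.5]
ee_rot: [2.342, 2.092, 0.001]
force: [-0.3, -2.2, 5.1]
finger_gap: -0.0
```

Call:
send_rows(
  motion=[
    [0,0,-0.025,0,255],
    [-0.0005,-0.032,0,0,255],
    [0,-0.027,0,0,255],
    [0,0,0.01,0,255],
    [0,0,0.001,0,255],
  ],
)

```text
t: 20.65
position: [538.2, 113.6, 235.7]
ee_rot: [-2.342, -2.093, 0.001]
force: [0.4, 0.5, 0.3]
finger_gap: -0.0
```

```bash
python3 - <<'E'
from h import *
show()
from cell import *
c=camera("top"); crop(c,160,150,210,188,15,"pics/top9.png");pickle.dump(c,open("top9.pkl","wb"))
E
```

```text
t20.65 p [538.2 113.6 235.7] F [0.4 0.5 0.3] gap -0.0 grater xyz [-23.7  50.8 235.7] yaw_x 1.4588 tilt [-0.0001 -0.0012] q6 1.74
```

View pics/top9.png

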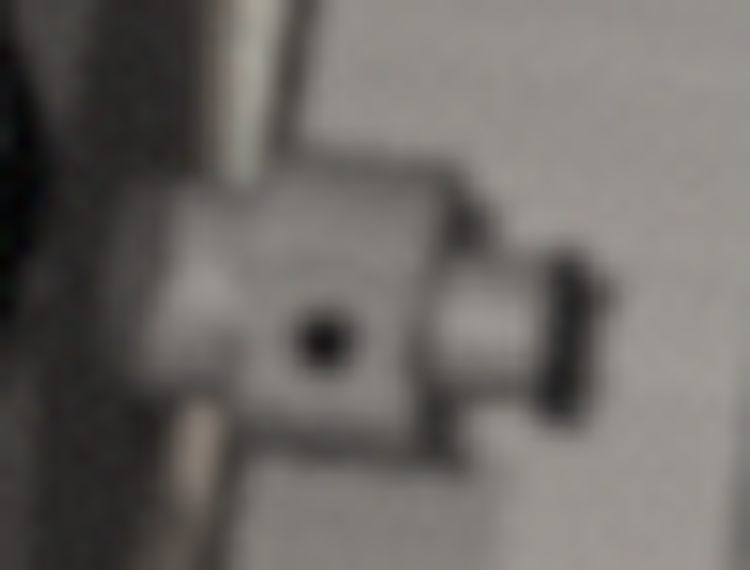

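```bash
python3 - <<'E'
from h import *
c=load("top9.pkl")
vs=[(proj(c,gw(27.5*np.sin(np.radians(a)),0,150+27.5*np.cos(np.radians(a))))[1],a) for a in range(-120,121,2)]
print(max(vs),min(vs))
for th in range(-40,10,5):
    a=np.radians(th); print(th,proj(c,gw(28*np.sin(a),0,150+28*np.cos(a))).round(2))
g=cv2.cvtColor(c["color"],cv2.COLOR_BGR2GRAY);print(g[156:184,178:186])
E
```

```text
(np.float64(179.47779685390506), -98) (np.float64(158.44662776000328), 78)
-40 [180.94 174.42]
-35 [180.97 173.58]
-30 [181.01 172.71]
-25 [181.08 171.8 ]
-20 [181.15 170.87]
-15 [181.25 169.92]
-10 [181.36 168.97]
-5 [181.48 168.01]
0 [181.61 167.07]
5 [181.76 166.14]
[[ 93  79 112 135 143 142 142 143]
 [ 87  86 118 139 143 144 142 143]
 [ 82  87 118 134 139 140 141 142]
 [ 79  84 105 116 124 126 127 129]
 [ 87  88  96 101 103 106 107 110]
 [ 99 100 101 100  97  98  96  97]
 [109 114 112 110 107 106 105 103]
 [120 121 120 119 118 114 112 110]
 [125 125 126 125 122 121 120 119]
 [133 131 130 128 126 126 124 124]
 [131 128 128 128 128 129 129 128]
 [127 124 122 123 124 125 129 130]
 [125 124 124 125 126 126 123 125]
 [129 128 125 123 122 125 126 125]
 [128 121 106  99 102 115 126 128]
 [123 104  77  60  70  93 119 127]
 [117  93  51  27  43  79 112 124]
 [120  98  59  33  51  87 117 125]
 [127 112  87  72  80 105 126 125]
 [130 124 116 109 112 123 130 128]
 [119 124 123 121 123 128 128 127]
 [101 108 111 111 111 115 118 118]
 [ 84  87  91  90  94  95  98 100]
 [ 78  76  73  76  78  79  81  85]
 [ 94  89  82  79  79  83  82  82]
 [118 112 106 109 107 107 103  99]
 [124 122 122 122 123 122 119 117]
 [123 123 124 125 125 125 125 123]]
```

Call:
send_rows(
  motion=[
    [0.001,0.01,0.002,0,255],
    [0,0,0.002,0,255],
    [0,0,0.001,0,255],
    [0,0,0,0,255],
  ],
)

```text
t: 21.1
position: [548.9, 113.2, 231.7]
ee_rot: [-2.343, -2.093, 0.001]
force: [0.2, 0.5, 1.5]
finger_gap: -0.2
```

Call:
send_rows(
  motion=[
    [0,0,0.001,0,255],
    [0,0,0,0,255],
  ],
)

```text
t: 21.3
position: [548.7, 113.3, 231.3]
ee_rot: [2.342, 2.093, 0.0]
force: [0.2, -0.3, 0.5]
finger_gap: 0.1
```

Call:
send_rows(
  motion=[
    [0,0,0.001,0,255],
    [0,0,0,0,255],
  ],
)

```text
t: 21.5
position: [548.8, 113.3, 231.1]
ee_rot: [2.342, 2.093, 0.001]
force: [-0.2, -0.5, 5.5]
finger_gap: 0.1
```

Call:
send_rows(
  motion=[
    [0,0.003,-0.0006,0,255],
    [0,0.003,-0.0004,0,255],
    [0,0.003,-0.0002,0,255],
    [0,0.003,0,0,255],
    [0,0,0,0,255],
  ],
)

```text
t: 22.0
position: [561.4, 111.8, 231.5]
ee_rot: [2.342, 2.092, 0.001]
force: [-0.7, 0.6, 3.0]
finger_gap: -0.1
```

```bash
cat > look.py <<'E'
from h import *
import sys
from cell import *
show()
c=camera("top"); crop(c,160,150,210,188,15,f"pics/{sys.argv[1]}.png");pickle.dump(c,open(sys.argv[1]+".pkl","wb"))
g=255-cv2.cvtColor(c["color"],cv2.COLOR_BGR2GRAY).astype(float)
w=np.clip(g[158:178,176:187]-165,0,None);v,u=np.mgrid[158:178,176:187]
if w.sum()>0:
    print("dark centroid",(u*w).sum()/w.sum(),(v*w).sum()/w.sum(),w.sum())
E
python3 look.py top10
```

```text
t22.00 p [561.4 111.8 231.5] F [-0.7  0.6  3. ] gap -0.1 grater xyz [ -0.4  51.8 231.5] yaw_x 1.4583 tilt [-0.      0.0011] q6 1.74
dark centroid 180.8843537414966 169.3231292517007 294.0
```

View pics/top10.png

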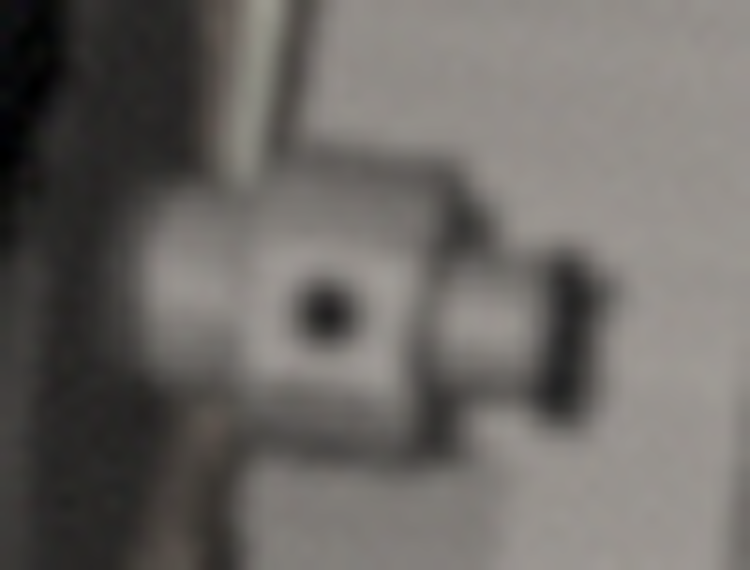

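Call:
send_rows(
  motion=[
    [0,0,0.0005,0,255],
    [0,0.003,0,0,255],
    [0,0.003,0,0,255],
    [0,0.003,0.0002,0,255],
    [0,0.003,0.0003,0,255],
  ],
)

```text
t: 22.55
position: [572.9, 110.5, 231.1]
ee_rot: [2.342, 2.092, 0.001]
force: [-1.9, -0.3, 7.3]
finger_gap: 0.1
```

```bash
python3 look.py top11
```

```text
t22.55 p [572.9 110.5 231.1] F [-1.9 -0.3  7.3] gap 0.1 grater xyz [ 11.   51.8 231.1] yaw_x 1.4585 tilt [-0.0002  0.0013] q6 1.74
dark centroid 181.19391634980988 167.85551330798478 263.0
```

View pics/top11.png

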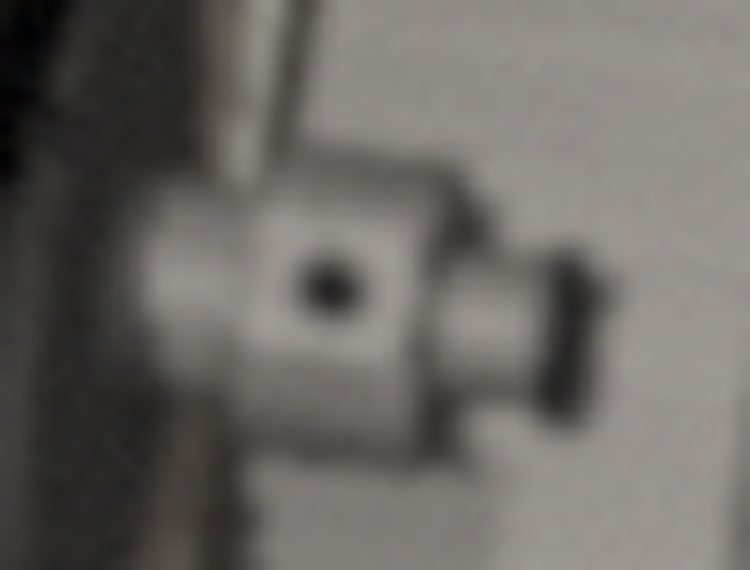

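Call:
send_rows(
  motion=[
    [0,0.002,0.0003,0,255],
    [0,0.0015,0.0002,0,255],
    [0,0,0,0,255],
    [0,0,0,0,255],
  ],
)

```text
t: 23.0
position: [576.8, 110.0, 230.7]
ee_rot: [2.341, 2.092, 0.002]
force: [-0.4, 0.6, 6.2]
finger_gap: -0.3
```

Call:
send_rows(
  motion=[
    [0,0,-0.002,0,255],
    [0,0,-0.003,0,255],
    [0,0,-0.01,0,255],
    [0,0,-0.04,0,255],
    [0,0,-0.02,0,255],
  ],
)

```text
t: 23.5
position: [576.2, 110.3, 307.6]
ee_rot: [2.342, 2.093, 0.002]
force: [0.8, 0.4, 0.5]
finger_gap: 0.0
```

```bash
python3 look.py top12; python3 - <<'E'
from h import *
from cell import *
c=camera("scene");pickle.dump(c,open("scene12.pkl","wb"));crop(c,290,175,350,220,12,"pics/scene12.png")
t=load("top12.pkl")
for n,c in (("s",c),("t",t)):
    for th in(-10,0,10):
        a=np.radians(th);print(n,th,proj(c,gw(29*np.sin(a),0,150+29*np.cos(a))).round(2))
E
```

```text
t23.50 p [576.2 110.3 307.6] F [0.8 0.4 0.5] gap 0.0 grater xyz [ 14.4  52.  307.6] yaw_x 1.4586 tilt [0.0003 0.002 ] q6 1.74
dark centroid 181.39197530864197 167.39506172839506 324.0
s -10 [323.61 207.33]
s 0 [321.65 208.22]
s 10 [319.63 209.5 ]
t -10 [181.29 168.97]
t 0 [181.56 167.  ]
t 10 [181.87 165.09]
```

View pics/top12.png

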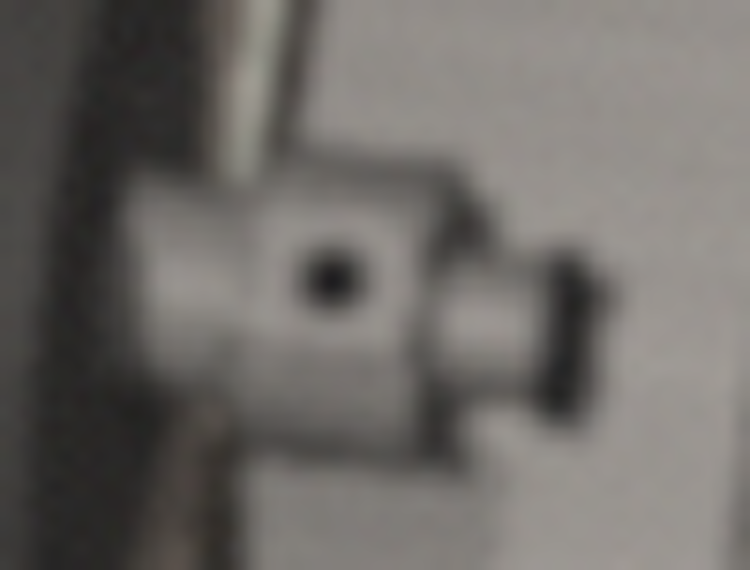

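View pics/scene12.png

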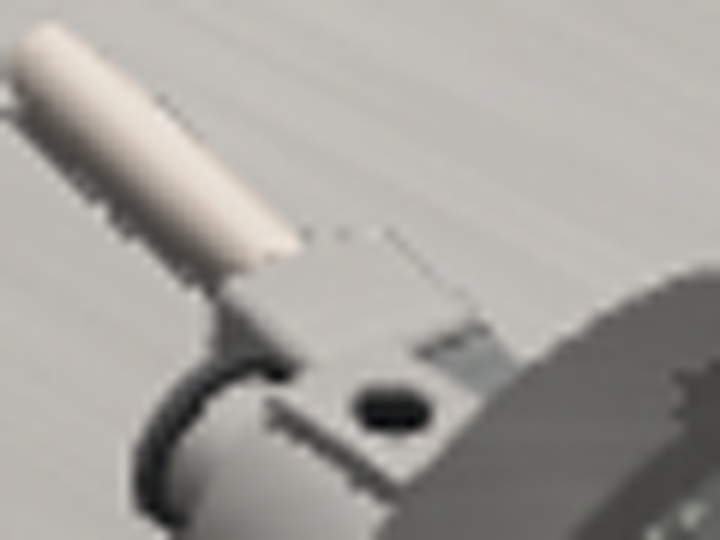

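```bash
python3 - <<'E'
from h import *
for f in("scene12.pkl","top12.pkl"):
    c=load(f);P=cloud(c).reshape(-1,3);cc,sn=np.cos(G[2]),np.sin(G[2]);q=P[:,:2]-G[:2];x=q@[cc,sn];y=q@[-sn,cc];z=P[:,2]
    for xo in (0,):
        m=(abs(x)<10)&(abs(y)<12)&(z>168)&(z<190)&(np.hypot(x,y)>7.5)
        A=np.c_[x[m],y[m],np.ones(m.sum())];b=z[m]
        w=np.ones(len(b))
        for _ in range(20):
            k=np.linalg.lstsq(A*w[:,None],b*w,rcond=None)[0];r=b-A@k;w=1/np.sqrt(1+(r/1)**2)
        cov=np.linalg.inv((A*w[:,None]).T@(A*w[:,None]))*np.var(r)
        print(f,m.sum(),"slopes deg x,y",np.degrees(np.arctan(k[:2])),"z0",k[2],"std",r.std(),"err deg",np.degrees(np.sqrt(np.diag(cov))[:2]))
E
```

```text
scene12.pkl 57 slopes deg x,y [-0.76942748  1.33282941] z0 179.1685028614038 std 0.7996115017406926 err deg [1.03869771 0.87831147]
top12.pkl 45 slopes deg x,y [-2.12063868  2.13943982] z0 178.0392201084619 std 2.2801236447369817 err deg [4.38171849 3.63659382]
```

```bash
python3 - <<'E'
from h import *
from scipy.optimize import least_squares
for f in("scene0.pkl","top0.pkl"):
    c=load(f);P=cloud(c).reshape(-1,3)
    m=(np.hypot(P[:,0]-487,P[:,1]+250)<22)&(P[:,2]>56)&(P[:,2]<95);Q=P[m];print(f,len(Q),Q.min(0),Q.max(0))
    top=Q[Q[:,2]>82];print(" top mean",top.mean(0),np.median(top,0),len(top), (top.max(0)+top.min(0))/2)
    # cylinder sdf fit r=10, z 50..86
    def res(p):
        r=np.hypot(Q[:,0]-p[0],Q[:,1]-p[1])-10;dz=Q[:,2]-(86+p[2])
        return np.where((r<0)&(dz<0),np.maximum(r,dz),np.hypot(np.maximum(r,0),np.maximum(dz,0)))
    s=least_squares(res,[487,-250,0],loss="soft_l1");print(" fit",s.x,np.median(abs(res(s.x))))
    # rack top
    m=(abs(P[:,0]-487)<35)&(abs(P[:,1]+250)<100)&(abs(P[:,2]-50)<4);R=P[m,:2]
    rr=cv2.minAreaRect(R.astype(np.float32));print(" rack",rr)
t=load("top0.pkl")
E
```

```text
scene0.pkl 111 [ 481.52929657 -258.83225262   56.43622414] [ 500.69118405 -236.96549564   88.43513654]
 top mean [ 491.57474508 -248.45971104   85.68342548] [ 490.82406291 -247.42131511   85.86128389] 41 [ 491.00498843 -249.49692019   85.45871751]
 fit [ 489.38616265 -250.61386289    0.58507291] 0.8056161748657207
 rack ((490.5751647949219, -248.61880493164062), (175.17807006835938, 52.97307586669922), 88.58006286621094)
top0.pkl 51 [ 474.34606496 -263.3402294    56.55317283] [ 504.61941895 -241.30135806   91.39157744]
 top mean [ 486.55983092 -251.18757036   86.30597972] [ 487.50395523 -251.8116757    85.69735278] 36 [ 486.4766259  -250.85974187   86.75588094]
 fit [ 487.01324414 -251.41685437    1.50671507] 1.078848002311661
 rack ((487.048095703125, -251.6064453125), (171.77517700195312, 50.5001220703125), 88.77185821533203)
```

```bash
python3 - <<'E'
from h import *
delta([488.5,-250.3,130])
E
```

```text
t23.60 p [577.5 110.4 308.9] F [-0.  -0.4  0.2] gap 0.1 grater xyz [ 15.6  52.2 308.9] yaw_x 1.4586 tilt [0.0011 0.0062] q6 1.74
tool-frame delta mm: [-368.6  -49.1  178.2]
```

Call:
send_rows(
  motion=[
    [-0.046,-0.006,0,0,0],
    [-0.046,-0.006,0,0,0],
    [-0.046,-0.006,0,0,0],
    [-0.046,-0.006,0,0,0],
    [-0.046,-0.006,0,0,0],
  ],
)

```text
t: 24.1
position: [519.4, -116.3, 304.2]
ee_rot: [-2.341, -2.093, 0.001]
force: [0.7, 0.2, -0.0]
finger_gap: 71.8
```

Call:
send_rows(
  motion=[
    [-0.046,-0.006,0,0,0],
    [-0.046,-0.006,0,0,0],
    [-0.04,-0.006,0.025,0,0],
    [0,0,0.045,0,0],
    [0,0,0.045,0,0],
  ],
)

```text
t: 24.6
position: [487.3, -246.0, 188.5]
ee_rot: [2.345, 2.089, 0.001]
force: [1.1, 0.3, -0.2]
finger_gap: 85.1
```

Call:
send_rows(
  motion=[
    [0,0,0.045,0,0],
    [0,0,0,0,0],
    [0,0,0,0,0],
  ],
)

```text
t: 24.9
position: [487.1, -243.7, 144.7]
ee_rot: [-2.341, -2.092, 0.001]
force: [-0.3, -0.5, -0.3]
finger_gap: 84.9
```

```bash
python3 - <<'E'
from h import *
delta([488.5,-250.3,63])
from cell import *
c=camera("scene"); crop(c,180,100,300,190,6,"pics/scene13.png")
c=camera("top"); crop(c,245,145,365,235,6,"pics/top13.png")
E
```

```text
t24.90 p [ 487.1 -243.7  144.7] F [-0.3 -0.5 -0.3] gap 84.9 grater xyz [ -33.1 -309.9  144.7] yaw_x 1.4586 tilt [ 0.0012 -0.0022] q6 1.07
tool-frame delta mm: [-6.5  2.3 81.7]
```

View pics/scene13.png

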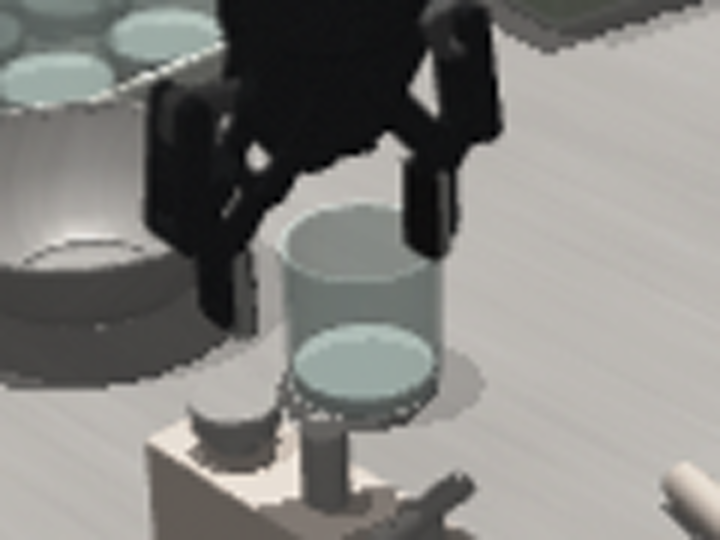

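View pics/top13.png

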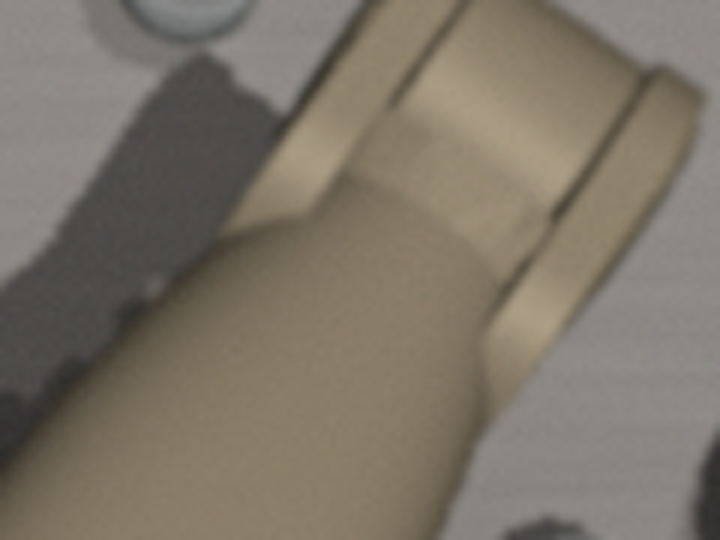

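Call:
send_rows(
  motion=[
    [-0.0065,0.0023,0.015,0,0],
    [0,0,0.03,0,0],
    [0,0,0.02,0,0],
    [0,0,0.01,0,0],
    [0,0,0,0,0],
  ],
)

```text
t: 25.5
position: [489.8, -251.1, 70.6]
ee_rot: [2.342, 2.093, 0.0]
force: [-0.3, 0.4, -0.1]
finger_gap: 85.7
```

```bash
python3 - <<'E'
from h import *
delta([488.5,-250.3,63])
from cell import *
c=camera("scene"); crop(c,180,100,300,220,5,"pics/scene14.png")
E
```

```text
t25.50 p [ 489.8 -251.1   70.6] F [-0.3  0.4 -0.1] gap 85.7 grater xyz [ -29.5 -317.    70.6] yaw_x 1.4588 tilt [-0.0005  0.0008] q6 1.06
tool-frame delta mm: [ 0.6 -1.4  7.6]
```

View pics/scene14.png

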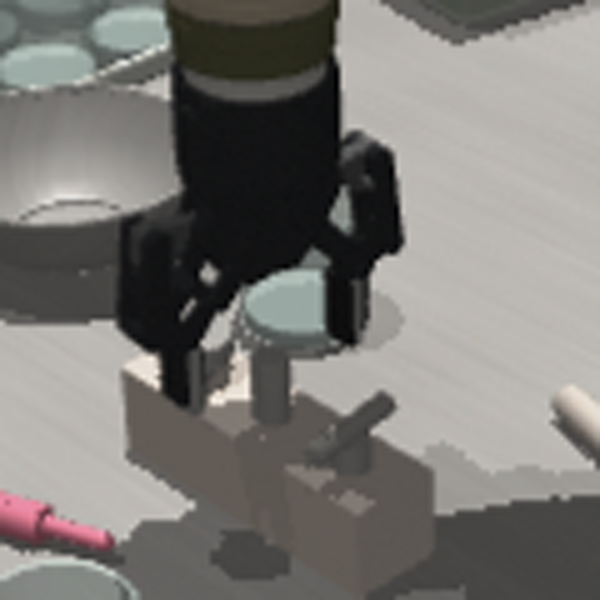

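Call:
send_rows(
  motion=[
    [0.0006,-0.0014,0.0035,0,60],
    [0,0,0.004,0,120],
    [0,0,0,0,150],
    [0,0,0,0,255],
    [0,0,0,0,255],
  ],
  newtons=30,
)

```text
t: 26.05
position: [488.1, -250.2, 62.8]
ee_rot: [2.342, 2.093, 0.0]
force: [0.4, -0.1, 1.1]
finger_gap: 19.2
```

Call:
send_rows(
  motion=[
    [0,0,0,0,255],
    [0,0,0,0,255],
  ],
)

```text
t: 26.25
position: [488.1, -250.2, 62.7]
ee_rot: [2.342, 2.093, 0.0]
force: [-0.3, 0.9, 3.0]
finger_gap: 19.2
```

```bash
python3 - <<'E'
from h import *
show()
from cell import *
c=camera("scene"); crop(c,150,120,300,245,5,"pics/scene15.png")
E
```

```text
t26.25 p [ 488.1 -250.2   62.7] F [-0.3  0.9  3. ] gap 19.2 grater xyz [ -31.4 -316.3   62.7] yaw_x 1.4585 tilt [-0.0003  0.0004] q6 1.06
```

View pics/scene15.png

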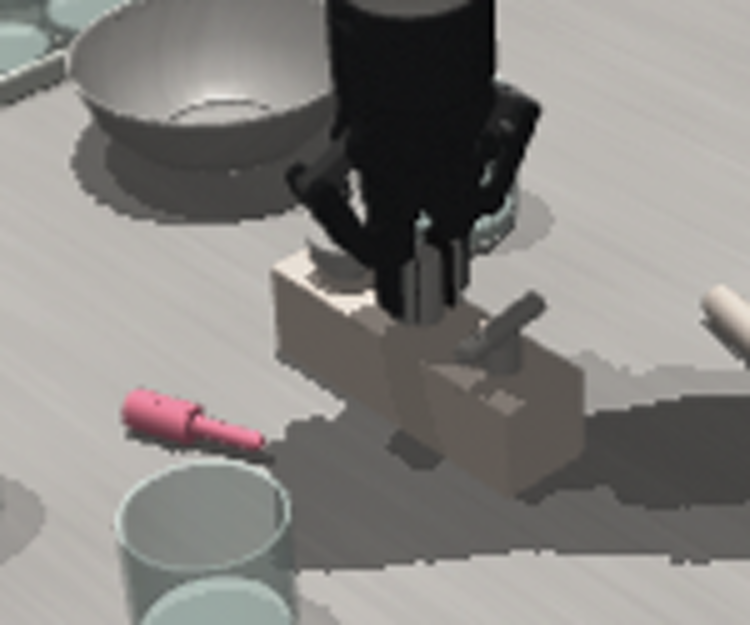

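Call:
send_rows(
  motion=[
    [0,0,-0.01,0,255],
    [0,0,-0.03,0,255],
    [0,0,-0.05,0,255],
    [0,0,-0.05,0,255],
    [0,0,-0.05,0,255],
  ],
)

```text
t: 26.8
position: [487.4, -249.7, 254.5]
ee_rot: [-2.342, -2.093, 0.0]
force: [0.3, -0.5, -1.2]
finger_gap: 18.8
```

Call:
send_rows(
  motion=[
    [0,0,-0.01,0,255],
    [0,0,0,0,255],
    [0,0,0,0,255],
  ],
)

```text
t: 27.1
position: [487.4, -249.7, 261.1]
ee_rot: [-2.341, -2.092, 0.001]
force: [0.2, -0.8, -1.4]
finger_gap: 18.5
```

```bash
python3 - <<'E'
from h import *
show()
delta(gw(0,0,262))
from cell import *
c=camera("scene"); cv2.imwrite("pics/scene16.png",cv2.resize(c["color"][40:280,130:370],None,fx=2.5,fy=2.5,interpolation=cv2.INTER_CUBIC))
E
```

```text
t27.10 p [ 487.4 -249.7  261.1] F [ 0.2 -0.8 -1.4] gap 18.5 grater xyz [ -32.1 -315.9  261.1] yaw_x 1.4585 tilt [ 0.0009 -0.0017] q6 1.06
t27.10 p [ 487.4 -249.7  261.1] F [ 0.2 -0.8 -1.4] gap 18.5 grater xyz [ -32.1 -315.9  261.1] yaw_x 1.4585 tilt [ 0.0009 -0.0017] q6 1.06
tool-frame delta mm: [315.8  33.3  -0.7]
```

View pics/scene16.png

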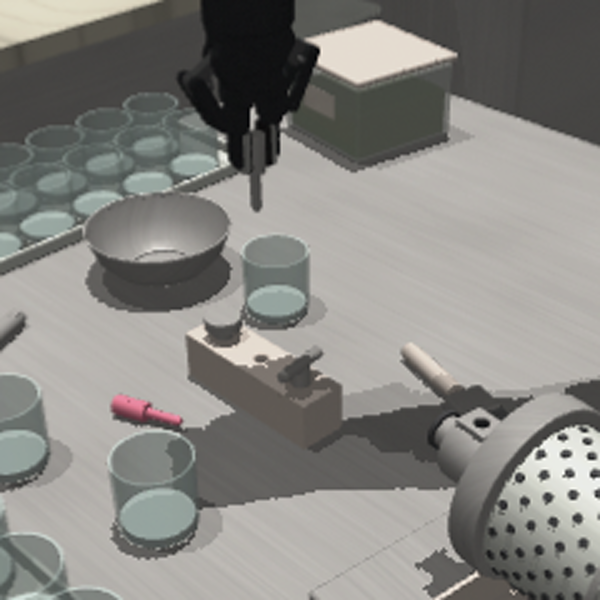

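Call:
send_rows(
  motion=[
    [0.046,0.005,0,0,255],
    [0.046,0.005,0,0,255],
    [0.046,0.005,0,0,255],
    [0.046,0.005,0,0,255],
    [0.046,0.005,0,0,255],
  ],
)

```text
t: 27.65
position: [537.4, -22.4, 259.8]
ee_rot: [-2.34, -2.09, 0.004]
force: [0.7, -0.4, -0.8]
finger_gap: 18.9
```

Call:
send_rows(
  motion=[
    [0.046,0.005,0,0,255],
    [0.035,0.003,0,0,255],
    [0,0,0,0,255],
    [0,0,0,0,255],
  ],
)

```text
t: 28.05
position: [554.5, 56.0, 260.0]
ee_rot: [-2.338, -2.094, 0.005]
force: [-0.3, -0.3, -1.0]
finger_gap: 19.0
```

```bash
python3 - <<'E'
from h import *
s12=load("scene12.pkl");t12=load("top12.pkl")
print("hole S",onz(s12,322.4,208.6,179),"T",onz(t12,181.65,168.1,179),"fit",gw(0,0,179))
delta(gw(0,0,245))
from cell import *
c=camera("scene");pickle.dump(c,open("scene17.pkl","wb")); crop(c,285,140,365,220,8,"pics/scene17.png")
c=camera("top"); crop(c,140,130,220,190,8,"pics/top17.png")
E
```

```text
hole S [555.81341175  62.00586096 179.        ] T [553.04412706  60.00579263 179.        ] fit [555.87838653  60.33282891 179.        ]
t28.05 p [554.5  56.  260. ] F [-0.3 -0.3 -1. ] gap 19.0 grater xyz [ -0.9  -4.4 260. ] yaw_x 1.4606 tilt [-0.0008 -0.0043] q6 1.64
tool-frame delta mm: [ 4.5  1.  15. ]
```

View pics/scene17.png

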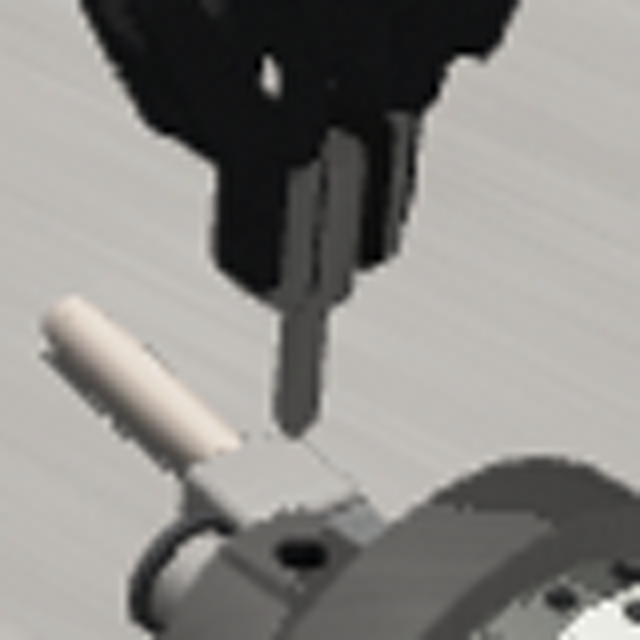

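View pics/top17.png

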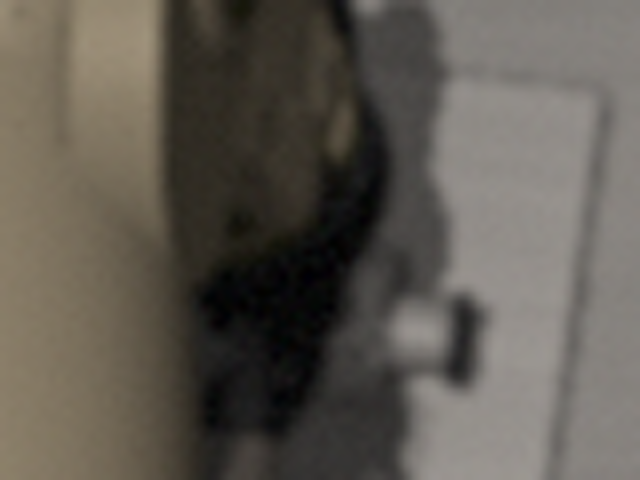

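```bash
python3 - <<'E'
from h import *
c=load("scene17.pkl")
f=onz(c,321.4,194.0,209.3);h=onz(c,322.55,178.2,247.3)
print("foot",f,"shoulder",h,"tcp 554.5 56")
print("proj tcp line",proj(c,[554.5,56,209.3]),proj(c,[554.5,56,247.3]))
print("hole S",onz(c,322.4,208.7,179))
E
```

```text
foot [556.10143757  57.13647406 209.3       ] shoulder [561.41614449  60.34750567 247.3       ] tcp 554.5 56
proj tcp line [321.46048048 193.35249589] [323.06408636 175.58825134]
hole S [556.04344522  62.18808453 179.        ]
```

Call:
send_rows(
  motion=[
    [0.005,-0.0005,0.01,0,255],
    [0,0,0.011,0,255],
    [0,0,0,0,255],
    [0,0,0,0,255],
  ],
)

```text
t: 28.55
position: [555.1, 59.8, 240.7]
ee_rot: [-2.343, -2.092, 0.002]
force: [0.1, -0.0, -0.3]
finger_gap: 19.2
```

```bash
python3 - <<'E'
from h import *
delta([554.4,61,235])
from cell import *
c=camera("scene");pickle.dump(c,open("scene18.pkl","wb")); crop(c,300,160,345,220,13,"pics/scene18.png")
E
```

```text
t28.55 p [555.1  59.8 240.7] F [ 0.1 -0.  -0.3] gap 19.2 grater xyz [ -0.7  -0.6 240.7] yaw_x 1.4577 tilt [-0.0003 -0.0014] q6 1.65
tool-frame delta mm: [ 1.1 -0.8  5.7]
```

View pics/scene18.png

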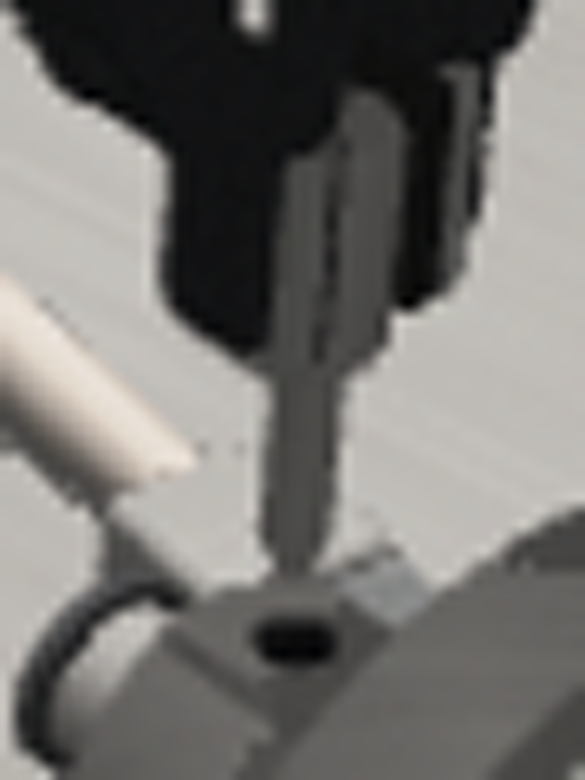

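```bash
python3 - <<'E'
from h import *
c=load("scene18.pkl")
for v in(202.8,203.3): print("foot",onz(c,322.1,v,190))
print("hole",onz(c,322.1,209.0,179))
print(proj(c,[555.1,59.8,190]),proj(c,[555.1,59.8,179]))
E
```

```text
foot [554.54261225  59.28040922 190.        ]
foot [555.70427136  60.20150189 190.        ]
hole [557.10971877  62.34770661 179.        ]
[322.13413852 203.05810898] [321.68369596 207.89897918]
```

Call:
send_rows(
  motion=[
    [0.0021,0.0009,0.003,0,255],
    [0,0,0.003,0,255],
    [0,0,0.002,0,255],
    [0,0,0.001,0,255],
    [0,0,0,0,255],
  ],
)

```text
t: 29.1
position: [556.6, 62.3, 232.2]
ee_rot: [-2.342, -2.093, 0.0]
force: [1.0, -0.9, -0.8]
finger_gap: 19.0
```

Call:
send_rows(
  motion=[
    [0,0,0.001,0,255],
    [0,0,0.001,0,255],
    [0,0,0,0,255],
  ],
)

```text
t: 29.4
position: [556.7, 62.2, 230.3]
ee_rot: [-2.343, -2.093, 0.0]
force: [0.0, -0.8, -1.1]
finger_gap: 19.3
```

```bash
python3 - <<'E'
from h import *
show()
from cell import *
c=camera("scene");pickle.dump(c,open("scene19.pkl","wb")); crop(c,300,175,345,220,15,"pics/scene19.png")
E
```

```text
t29.40 p [556.7  62.2 230.3] F [ 0.  -0.8 -1.1] gap 19.3 grater xyz [  0.6   2.  230.3] yaw_x 1.4585 tilt [-0.0001 -0.0002] q6 1.65
```

View pics/scene19.png

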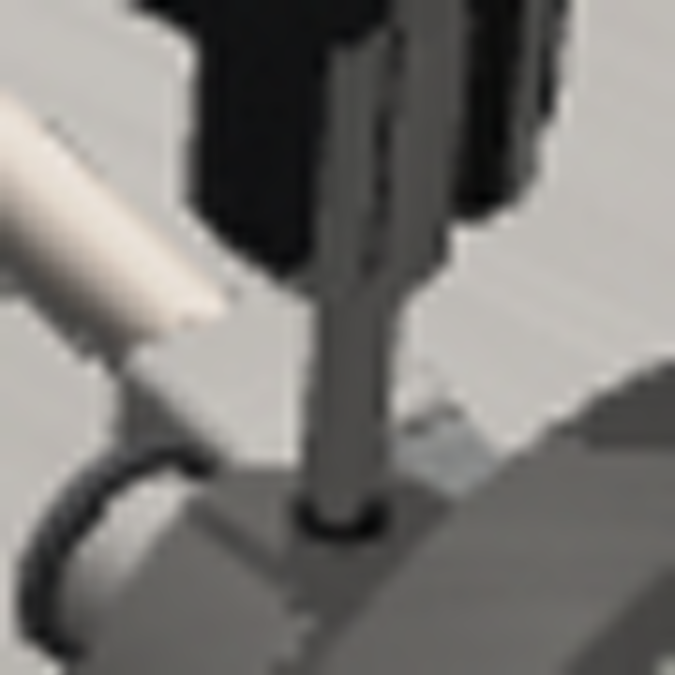

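Call:
send_rows(
  motion=[
    [0,0,0.001,0,255],
    [0,0,0.001,0,255],
    [0,0,0,0,255],
  ],
)

```text
t: 29.75
position: [556.7, 62.3, 228.2]
ee_rot: [-2.343, -2.093, 0.0]
force: [-0.3, 0.0, -1.2]
finger_gap: 18.9
```

Call:
send_rows(
  motion=[
    [0,0,0.001,0,255],
    [0,0,0.0005,0,255],
    [0,0,0,0,255],
  ],
)

```text
t: 30.05
position: [556.7, 62.3, 226.8]
ee_rot: [-2.343, -2.093, 0.0]
force: [-0.5, -0.1, -0.6]
finger_gap: 18.8
```

Past mouth height with no force: the foot is in. Continue.

Call:
send_rows(
  motion=[
    [0,0,0.001,0,255],
    [0,0,0.001,0,255],
    [0,0,0,0,255],
  ],
)

```text
t: 30.35
position: [556.5, 62.2, 224.8]
ee_rot: [2.343, 2.093, -0.001]
force: [-1.5, -0.9, 0.4]
finger_gap: 19.0
```

Call:
send_rows(
  motion=[
    [0,0,0.001,0,255],
    [0,0,0.001,0,255],
    [0,0,0,0,255],
  ],
)

```text
t: 30.65
position: [556.3, 62.2, 222.5]
ee_rot: [-2.342, -2.093, 0.002]
force: [-2.3, -1.8, -1.0]
finger_gap: 19.1
```

Call:
send_rows(
  motion=[
    [0,0,0.001,0,255],
    [0,0,0.001,0,255],
    [0,0,0,0,255],
  ],
)

```text
t: 30.95
position: [556.3, 62.2, 220.6]
ee_rot: [-2.342, -2.093, 0.001]
force: [-3.5, -1.4, 0.7]
finger_gap: 19.4
```

Call:
send_rows(
  motion=[
    [-0.0003,-0.0007,0,0,255],
    [0,0,0.001,0,255],
    [0,0,0,0,255],
  ],
)

```text
t: 31.25
position: [556.2, 62.1, 219.8]
ee_rot: [2.342, 2.093, 0.0]
force: [-1.9, -1.1, -0.5]
finger_gap: 19.2
```

Call:
send_rows(
  motion=[
    [0,0,0.001,0,255],
    [0,0,0.001,0,255],
    [0,0,0,0,255],
  ],
)

```text
t: 31.55
position: [556.1, 62.1, 217.7]
ee_rot: [2.343, 2.093, 0.0]
force: [-2.3, -1.2, -1.0]
finger_gap: 18.9
```

Call:
send_rows(
  motion=[
    [-0.0003,-0.0005,0.001,0,255],
    [0,0,0.001,0,255],
    [0,0,0.001,0,255],
    [0,0,0,0,255],
  ],
)

```text
t: 31.95
position: [555.7, 61.9, 214.7]
ee_rot: [2.342, 2.093, 0.001]
force: [0.3, 1.0, -0.2]
finger_gap: 19.1
```

Call:
send_rows(
  motion=[
    [0,0,0.001,0,255],
    [0,0,0.001,0,255],
    [0,0,0.001,0,255],
    [0,0,0,0,255],
  ],
)

```text
t: 32.35
position: [555.4, 61.8, 211.7]
ee_rot: [-2.342, -2.093, 0.0]
force: [-0.8, -0.5, -1.3]
finger_gap: 19.2
```

Call:
send_rows(
  motion=[
    [0,0,0.001,0,255],
    [0,0,0.001,0,255],
    [0,0,0.001,0,255],
    [0,0,0,0,255],
  ],
)

```text
t: 32.75
position: [555.4, 61.8, 208.7]
ee_rot: [-2.343, -2.093, 0.0]
force: [-0.4, 0.0, -1.1]
finger_gap: 19.0
```

Call:
send_rows(
  motion=[
    [0,0,0.001,0,255],
    [0,0,0.001,0,255],
    [0,0,0.001,0,255],
    [0,0,0,0,255],
  ],
)

```text
t: 33.15
position: [555.4, 61.8, 205.7]
ee_rot: [-2.343, -2.093, 0.0]
force: [-0.1, -0.3, -0.7]
finger_gap: 19.4
```

Call:
send_rows(
  motion=[
    [0,0,0.001,0,255],
    [0,0,0.001,0,255],
    [0,0,0.001,0,255],
    [0,0,0,0,255],
  ],
)

```text
t: 33.55
position: [555.4, 61.8, 202.7]
ee_rot: [-2.342, -2.093, 0.0]
force: [0.6, 0.0, -1.5]
finger_gap: 19.2
```

Call:
send_rows(
  motion=[
    [0,0,0.0015,0,255],
    [0,0,0.0015,0,255],
    [0,0,0.0015,0,255],
    [0,0,0.0015,0,255],
    [0,0,0,0,255],
  ],
)

```text
t: 34.05
position: [555.3, 61.8, 196.5]
ee_rot: [-2.342, -2.093, 0.001]
force: [0.9, 0.6, -1.7]
finger_gap: 18.8
```

Call:
send_rows(
  motion=[
    [0,0,0.001,0,255],
    [0,0,0.001,0,255],
    [0,0,0.001,0,255],
    [0,0,0,0,255],
  ],
)

```text
t: 34.45
position: [555.4, 61.8, 193.7]
ee_rot: [-2.343, -2.093, 0.0]
force: [0.5, -0.9, -1.7]
finger_gap: 18.9
```

Call:
send_rows(
  motion=[
    [0,0,0.001,0,255],
    [0,0,0.0005,0,255],
    [0,0,0,0,255],
  ],
)

```text
t: 34.75
position: [555.5, 61.8, 192.3]
ee_rot: [-2.343, -2.093, 0.0]
force: [-0.4, 0.1, -1.5]
finger_gap: 19.4
```

Call:
send_rows(
  motion=[
    [0,0,0.0005,0,255],
    [0,0,0,0,255],
  ],
)

```text
t: 34.95
position: [555.5, 61.8, 191.8]
ee_rot: [2.343, 2.093, -0.0]
force: [-1.1, -0.4, -0.5]
finger_gap: 19.3
```

Call:
send_rows(
  motion=[
    [0,0,0.0005,0,255],
    [0,0,0,0,255],
  ],
)

```text
t: 35.15
position: [555.5, 61.8, 191.8]
ee_rot: [2.342, 2.093, 0.0]
force: [-1.2, 0.2, 2.4]
finger_gap: 18.7
```

```bash
python3 - <<'E'
from h import *
show()
from cell import *
c=camera("scene"); crop(c,295,160,350,220,10,"pics/scene20.png")
E
```

```text
t35.15 p [555.5  61.8 191.8] F [-1.2  0.2  2.4] gap 18.7 grater xyz [ -0.5   1.4 191.8] yaw_x 1.4585 tilt [-0.0001  0.0004] q6 1.65
```

View pics/scene20.png

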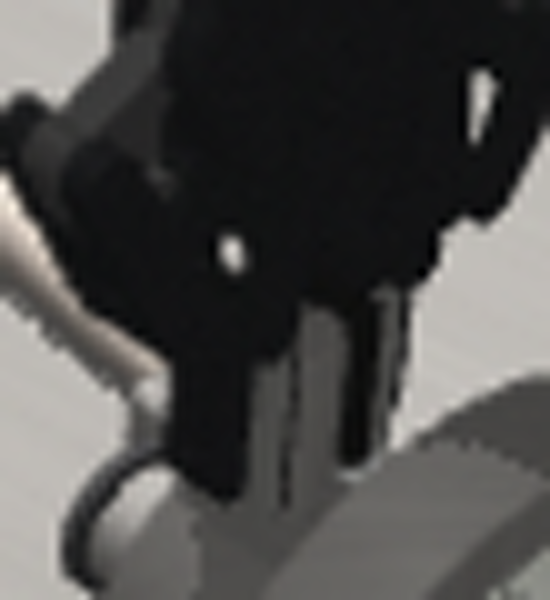

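Call:
send_rows(
  motion=[
    [0,0,0,0,150],
    [0,0,0,0,120],
    [0,0,0,0,100],
    [0,0,0,0,80],
    [0,0,0,0,60],
  ],
)

```text
t: 35.7
position: [555.5, 61.8, 191.3]
ee_rot: [2.343, 2.093, -0.0]
force: [0.6, -0.3, -0.5]
finger_gap: 65.5
```

Call:
send_rows(
  motion=[
    [0,0,-0.005,0,60],
    [0,0,-0.02,0,60],
    [0,0,-0.04,0,60],
    [0,0,-0.05,0,60],
    [0,0,0,0,60],
  ],
)

```text
t: 36.2
position: [558.2, 61.7, 314.0]
ee_rot: [2.336, 2.088, 0.014]
force: [1.0, -1.0, 0.9]
finger_gap: 65.2
```

Call:
send_rows(
  motion=[
    [-0.04,0,0,0,60],
    [-0.04,0,0,0,60],
    [-0.04,0,0,0,60],
    [-0.04,0,0,0,60],
    [0,0,0,0,60],
  ],
)

```text
t: 36.7
position: [537.2, -101.3, 306.2]
ee_rot: [2.347, 2.086, -0.002]
force: [-0.4, 0.6, -0.8]
finger_gap: 65.5
```

```bash
python3 - <<'E'
from h import *
show()
from cell import *
c=camera("scene");pickle.dump(c,open("scene21.pkl","wb")); crop(c,285,160,365,220,9,"pics/scene21.png");cv2.imwrite("pics/scene21f.png",cv2.resize(c["color"],None,fx=1.5,fy=1.5))
P=cloud(c).reshape(-1,3);m=(np.hypot(P[:,0]-555.5,P[:,1]-61.8)<13)&(P[:,2]>183)&(P[:,2]<230);Q=P[m]
t=Q[Q[:,2]>209];print("head top",np.median(t,0),len(t),Q[:,2].max())
c=camera("top"); crop(c,150,140,230,200,8,"pics/top21.png")
E
```

```text
t36.70 p [ 537.2 -101.3  306.2] F [-0.4  0.6 -0.8] gap 65.5 grater xyz [ 2.000e-01 -1.627e+02  3.062e+02] yaw_x 1.4530 tilt [-0.0015  0.0002] q6 1.36
head top [559.99431999  63.94317441 214.83457834] 85 217.8709212100174
```

View pics/scene21.png

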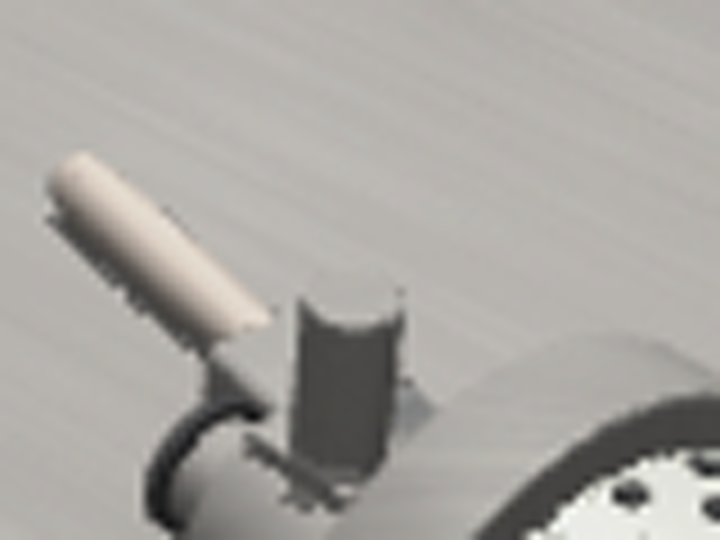

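View pics/scene21f.png

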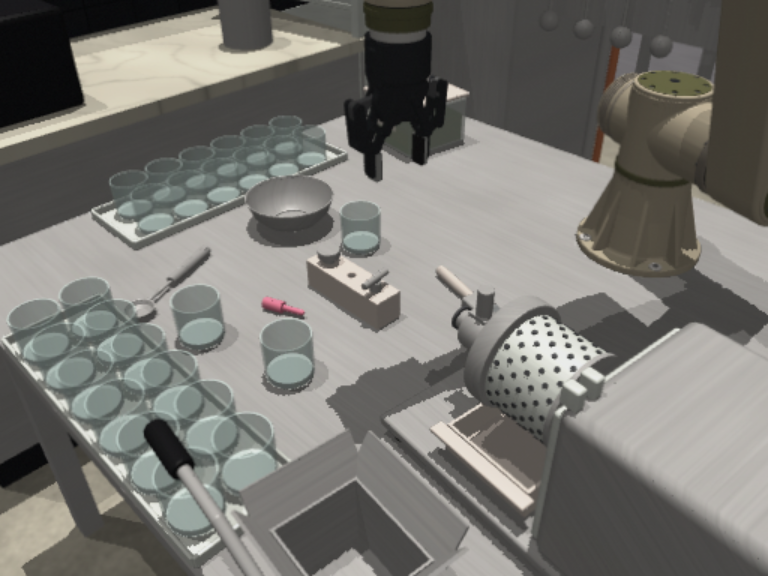

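View pics/top21.png

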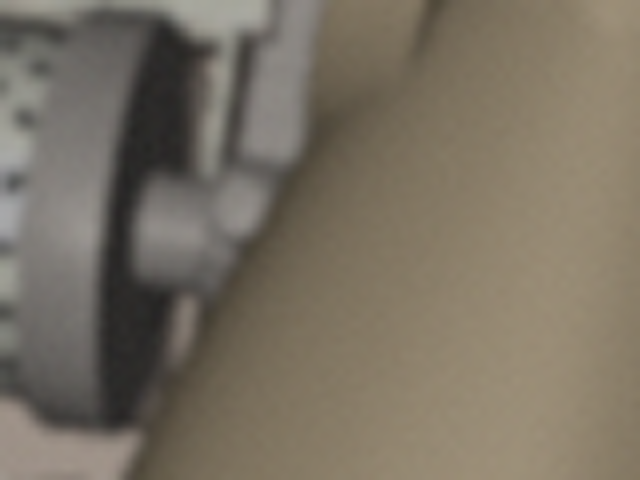

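Call:
send_rows(
  motion=[
    [0,0,0,0,60],
    [0,0,0,0,60],
    [0,0,0,0,60],
  ],
)

```text
t: 37.1
position: [537.7, -96.0, 306.5]
ee_rot: [2.341, 2.095, 0.0]
force: [-0.8, 0.2, 0.6]
finger_gap: 65.4
```

```bash
python3 - <<'E'
from cell import *
print(sign_off())
E
```

```text
the job is handed in; nothing more can be done
None
```

The locking pin is home in the collar and released, with the hole at the top. I handed the job in at about 37 s; the sign-off reports no verdict.

- **Drum:** I rolled it with five fingertip drags on the rim, with readings up to about 8 N, read only at the end of each call. The flat around the hole then measured 0.8° ± 1° off level in the scene camera. The top camera agreed to about 1°, after I corrected a roughly 2 mm offset between the two cameras.
- **Pin:** I took the plain round-headed grey pin from the rack's middle hole and lowered it in with under 5 N on the tool. The shoulder met the collar at the expected height, with TCP at 191.8 mm against 191.7 mm predicted.
- **Last checks:** The pin stands upright with its head top at 214.8 mm (215 mm expected). The drum is at rest. The other two rack parts and the three glasses look unmoved.
- **Went wrong:** An open finger knocked over the standing pink look-alike pin while I approached the rack. It lies still on the worktop, clear of the glasses.

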